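Hook out the sample tray, load the keyed pods and close it

ROBOT

A 7-joint arm with a two-finger parallel gripper is mounted at the origin on a cart in front of the work surface, level with it; the furniture and walls round the work are solid. World frame = base frame: x ahead of the robot, y to its left, z up, the work surface at z = 0. Lengths are in m, angles in degrees, forces in N, time in s.
With the tool pointing down it reaches from about 0.425 to 0.875 m from the base axis. Payload 4.7 kg.
Tool frame: the origin (TCP) lies at the very end of the fingers, on their centre line; the grasp point (between the pads) lies 19 mm behind it; z points along the fingers, y is the line along which they close (so a half turn about z gives the same grasp; the last joint's range is limited). The gripper opens to 87 mm and grips with 3 to 60 N. Pads are 19 mm wide; open, the fingers measure 117 mm over their backs; the gripper's body (75 mm by 190 mm) begins 51 mm behind the grasp point.
Start: joints at [0.808, 18.392, -4.016, 83.108, 1.295, 78.541, -3.26], TCP at [0.65, -0, 0.2] pointing down, gripper open.
Joint ranges: [-163.93, 163.93], [-17.29, 119.83], [-79.2, 71.16], [3.27, 140.29], [-89.18, 269.18], [5.43, 117.66], [-154.24, 154.24]. Speed limits (degrees/s): [147.25, 147.25, 180, 180, 180, 180, 180].

INTERFACE

Orientations are given as [roll, pitch, yaw] about the fixed x, y, z axes, in that order (R = Rz(yaw) Ry(pitch) Rx(roll)).
In Python, from cell import get_obs, read_camera, sign_off, silhouettes gives the robot as it stands.
- The arm moves only by the tool play_rows, never from a script. Its argument "steps" is a list that holds one entry, the list of rows, each a list of 7 numbers: the shift along the tool's x, y, z in m, then the turn, a rotation vector about the tool's x, y, z in rad, then the finger opening in m, from 0 to 0.087. A call has 1 to 12 rows; each row shifts and turns the commanded pose from where the row before left it, along the tool's axes as they then stand; what a row does not reach is not made up. A row lasts 1/10 s, in which the tool goes at most 50 mm and 8.59 degrees, less where a joint would pass 70% of its speed; a pose out of reach is approached as far as the arm can. A call is refused whole if a number of a shift passes 0.05 or a number of a turn 0.15, either way. A call with a gripper value outside its range is refused whole. The fingers move at their own pace and stop on an object; "force" is the grip in N (left out, the last holds). Time passes only in rows, so rows that do not move let the fingers close. It gives the time, the measured TCP pose, the force, the opening and the grip force at its end, in the units of the state.
- get_obs(): the state, without advancing time (a new reading comes with each control period).
- read_camera(name): name is "scene" or "side" or "wrist"; returns a dict with "frame" (420x560x3 uint8, red, green, blue), "intrinsics" (3x3 intrinsics, pixels), "view" (4x4, takes a point from world to camera coordinates). Camera axes: x right, y up, looking along -z (the intrinsics and any distortion apply to the point x, -y, -z); pixel columns grow to the right and rows downward; lengths in m; the calibration is good to about 2 mm. A picture is of the moment at which its call begins. There is no depth.
- sign_off(): hands the job in; it is judged then, once.
Trained networks look in the newest picture that a camera, given by its name, has taken for a name from the list of things; names that differ only in an ending like _2 or _b are one class to them, and where a whole thing is asked for, a point or a joint stands for the part that bears it (a point fixed in the world has none). Each returns a list of dicts, best first, with "p" (0 to 1); they miss things now and then, are a little off and sometimes report something else, mostly with a low value. They report only what shows in the picture. A call takes as long as a camera call. They do not tell look-alikes from the thing itself.
- silhouettes(camera, name): "pixels" (420x560 bool, what is visible of it) and "extent" ([left, top, right, bottom] in pixels, round what is visible of it).
The state is a dict: "time_s": time; "qpos": joint angles; "joint_velocities": joint speeds; "effort": joint torques, N m; "tool_pos": TCP position; "tool_rot": TCP orientation; "force": force on the tool from outside, world axes, zero at the start; "wrist_torque": the same for the moment, N m; "grip_width": finger opening in m; "grasp_force": force on a finger pad.
Only numpy, scipy, OpenCV 4.12 (cv2) and the standard library are available. Lean on these libraries where they do the work, as an engineer would, in place of code of your own. Each camera call takes 0.05 s, during which the arm holds its last target. There are 200 camera calls.

TASK

Take the tray puller (the black upright grip with the bent steel rod) and, with its down-turned prong in the finger hole of the sample station's tray, pull the tray fully out. Load every sample pod that is there into the pulled-out tray, one to a D-shaped nest, turned so that its flat matches the nest's flat and it sits right down in it, and then push the loaded tray fully home. At the end the puller must stand upright again near the middle of its grey mat, and the small capped bottle on the bench where it stood.

Things in the scene. Friction and masses are not known exactly. Their poses are not given: they have to be found in the camera images.
- tray (a joint): how far the sample tray is out, m: 0 = fully home in the station, 0.085 = fully out (stop). It slides along the station's -x axis (towards the robot) with about 2 N of friction and stays where it is left.
- station: fixed low white housing, 74 deep x 236 wide x 86 mm high, open at the front; origin at the middle of its front edge on the worktop, x axis horizontal pointing into the housing (away from the robot), y to its left, z up. Its roof is 5 mm thick (underside 81 mm above the worktop). The tray slides out of its front.
- tray_hole (a point): centre of the round vertical finger hole, 26 mm in diameter, at the top face of the tray's pull tab (40 mm above the worktop); moves with the tray; axes as the station's. The tab is 6 mm thick (free below), 64 mm wide, from the tray's front panel 23 mm behind (+x) the hole's centre to a straight front edge 20 mm in front (-x) of it.
- nest_0 (a point): centre of the left (+y) nest in the tray, on its floor (12 mm above the worktop); moves with the tray; axes as the station's. Wall 14 mm high, 3 mm thick, round a D-shaped recess: a circle of radius 29 mm cut by a flat 20 mm from the centre on the -x side (facing the robot). 29 mm inside the housing's front when the tray is home, 56 mm in front of it when out. Any pod fits.
- nest_1 (a point): centre of the middle nest in the tray, on its floor (12 mm above the worktop); moves with the tray; axes as the station's. Wall 14 mm high, 3 mm thick, round a D-shaped recess: a circle of radius 29 mm cut by a flat 20 mm from the centre on the -x side (facing the robot). 29 mm inside the housing's front when the tray is home, 56 mm in front of it when out. Any pod fits.
- nest_2 (a point): centre of the right (-y) nest in the tray, on its floor (12 mm above the worktop); moves with the tray; axes as the station's. Wall 14 mm high, 3 mm thick, round a D-shaped recess: a circle of radius 29 mm cut by a flat 20 mm from the centre on the -x side (facing the robot). 29 mm inside the housing's front when the tray is home, 56 mm in front of it when out. Any pod fits.
- pod_0_mid (a point): loose pod, dull metal with a black rib, 90 g, 62 mm high; point on its axis 31 mm above its underside, z up. Foot: D-shaped disc 26 mm high, circle of radius 27 mm cut by a flat 18 mm from the axis on its own -x side, lower edge chamfered. Above it a grip rib 14 mm thick (y), 36 mm long (x -15 to +21), up to the top. Seated: this point 31 mm above the nest floor, x axis as the nest's. One pod may be absent.
- pod_1_mid (a point): loose pod, dull metal with a black rib, 90 g, 62 mm high; point on its axis 31 mm above its underside, z up. Foot: D-shaped disc 26 mm high, circle of radius 27 mm cut by a flat 18 mm from the axis on its own -x side, lower edge chamfered. Above it a grip rib 14 mm thick (y), 36 mm long (x -15 to +21), up to the top. Seated: this point 31 mm above the nest floor, x axis as the nest's. One pod may be absent.
- pod_2_mid (a point): loose pod, dull metal with a black rib, 90 g, 62 mm high; point on its axis 31 mm above its underside, z up. Foot: D-shaped disc 26 mm high, circle of radius 27 mm cut by a flat 18 mm from the axis on its own -x side, lower edge chamfered. Above it a grip rib 14 mm thick (y), 36 mm long (x -15 to +21), up to the top. Seated: this point 31 mm above the nest floor, x axis as the nest's. One pod may be absent.
- puller_grip (a point): tray puller, loose, about 250 g, standing on its foot; point in the middle of its upright black grip, 36 mm above its underside; x along the tool towards the prong, z up. Grip 64 mm long (x), 22 mm thick (y), 8 to 59 mm above the underside; foot a 90 x 44 x 8 mm steel plate centred below. An 8 mm steel rod leaves its front 52 mm up and bends down at x = +80 mm to the prong.
- puller_tip (a point): lower end of the puller's vertical prong (8 mm thick): 80 mm in front (+x) of the grip's middle and 10 mm above the underside of the foot, i.e. 26 mm below the grip point; the horizontal rod is 38 mm above the tip.
- mat_mid (a point): centre of the top of the fixed grey mat, 130 x 80 x 3 mm, x along its long side; the puller stands on it at the start.
- bottle_mid (a point): small bottle with a black cap, 36 mm wide, 61 mm high, a loose bystander; this point is on its axis 30 mm above the worktop.
Not all that is in view belongs to the job. Leave any green look-alike of the part that bears pod_1_mid alone.

How it is judged (in metres and radians):
On the way, in this order (a step that is already met when the one before it is completed fails the run):
1. the prong is in the finger hole and draws the tray out (between 30 and 70 mm) (x of puller_tip in the frame of tray_hole between -0.013 and 0.013 m and y of puller_tip in the frame of tray_hole between -0.013 and 0.013 m and z of puller_tip in the frame of tray_hole below -0.004 m and value of joint tray between 0.03 and 0.07 m).
2. the tray is pulled fully out (over 75 mm) with the prong in its hole (x of puller_tip in the frame of tray_hole between -0.013 and 0.013 m and y of puller_tip in the frame of tray_hole between -0.013 and 0.013 m and z of puller_tip in the frame of tray_hole below -0.004 m and value of joint tray above 0.075 m), for 0.1 s.
3. all the pods present are seated in nests of the pulled-out tray (over 60 mm out) (((horizontal distance between pod_0_mid and nest_0 below 0.007 m and z of pod_0_mid in the frame of nest_0 between 0.025 and 0.036 m and angle between pod_0_mid's own z axis and vertical below 0.1 rad and angle between the x axis of pod_0_mid and the x axis of nest_0, either way round below 0.25 rad) or (horizontal distance between pod_0_mid and nest_1 below 0.007 m and z of pod_0_mid in the frame of nest_1 between 0.025 and 0.036 m and angle between pod_0_mid's own z axis and vertical below 0.1 rad and angle between the x axis of pod_0_mid and the x axis of nest_1, either way round below 0.25 rad) or (horizontal distance between pod_0_mid and nest_2 below 0.007 m and z of pod_0_mid in the frame of nest_2 between 0.025 and 0.036 m and angle between pod_0_mid's own z axis and vertical below 0.1 rad and angle between the x axis of pod_0_mid and the x axis of nest_2, either way round below 0.25 rad)) and ((horizontal distance between pod_1_mid and nest_0 below 0.007 m and z of pod_1_mid in the frame of nest_0 between 0.025 and 0.036 m and angle between pod_1_mid's own z axis and vertical below 0.1 rad and angle between the x axis of pod_1_mid and the x axis of nest_0, either way round below 0.25 rad) or (horizontal distance between pod_1_mid and nest_1 below 0.007 m and z of pod_1_mid in the frame of nest_1 between 0.025 and 0.036 m and angle between pod_1_mid's own z axis and vertical below 0.1 rad and angle between the x axis of pod_1_mid and the x axis of nest_1, either way round below 0.25 rad) or (horizontal distance between pod_1_mid and nest_2 below 0.007 m and z of pod_1_mid in the frame of nest_2 between 0.025 and 0.036 m and angle between pod_1_mid's own z axis and vertical below 0.1 rad and angle between the x axis of pod_1_mid and the x axis of nest_2, either way round below 0.25 rad)) and ((horizontal distance between pod_2_mid and nest_0 below 0.007 m and z of pod_2_mid in the frame of nest_0 between 0.025 and 0.036 m and angle between pod_2_mid's own z axis and vertical below 0.1 rad and angle between the x axis of pod_2_mid and the x axis of nest_0, either way round below 0.25 rad) or (horizontal distance between pod_2_mid and nest_1 below 0.007 m and z of pod_2_mid in the frame of nest_1 between 0.025 and 0.036 m and angle between pod_2_mid's own z axis and vertical below 0.1 rad and angle between the x axis of pod_2_mid and the x axis of nest_1, either way round below 0.25 rad) or (horizontal distance between pod_2_mid and nest_2 below 0.007 m and z of pod_2_mid in the frame of nest_2 between 0.025 and 0.036 m and angle between pod_2_mid's own z axis and vertical below 0.1 rad and angle between the x axis of pod_2_mid and the x axis of nest_2, either way round below 0.25 rad)) and value of joint tray above 0.06 m), for 0.2 s.
4. the loaded tray is pushed home (within 5 mm) (((horizontal distance between pod_0_mid and nest_0 below 0.007 m and z of pod_0_mid in the frame of nest_0 between 0.025 and 0.036 m and angle between pod_0_mid's own z axis and vertical below 0.1 rad and angle between the x axis of pod_0_mid and the x axis of nest_0, either way round below 0.25 rad) or (horizontal distance between pod_0_mid and nest_1 below 0.007 m and z of pod_0_mid in the frame of nest_1 between 0.025 and 0.036 m and angle between pod_0_mid's own z axis and vertical below 0.1 rad and angle between the x axis of pod_0_mid and the x axis of nest_1, either way round below 0.25 rad) or (horizontal distance between pod_0_mid and nest_2 below 0.007 m and z of pod_0_mid in the frame of nest_2 between 0.025 and 0.036 m and angle between pod_0_mid's own z axis and vertical below 0.1 rad and angle between the x axis of pod_0_mid and the x axis of nest_2, either way round below 0.25 rad)) and ((horizontal distance between pod_1_mid and nest_0 below 0.007 m and z of pod_1_mid in the frame of nest_0 between 0.025 and 0.036 m and angle between pod_1_mid's own z axis and vertical below 0.1 rad and angle between the x axis of pod_1_mid and the x axis of nest_0, either way round below 0.25 rad) or (horizontal distance between pod_1_mid and nest_1 below 0.007 m and z of pod_1_mid in the frame of nest_1 between 0.025 and 0.036 m and angle between pod_1_mid's own z axis and vertical below 0.1 rad and angle between the x axis of pod_1_mid and the x axis of nest_1, either way round below 0.25 rad) or (horizontal distance between pod_1_mid and nest_2 below 0.007 m and z of pod_1_mid in the frame of nest_2 between 0.025 and 0.036 m and angle between pod_1_mid's own z axis and vertical below 0.1 rad and angle between the x axis of pod_1_mid and the x axis of nest_2, either way round below 0.25 rad)) and ((horizontal distance between pod_2_mid and nest_0 below 0.007 m and z of pod_2_mid in the frame of nest_0 between 0.025 and 0.036 m and angle between pod_2_mid's own z axis and vertical below 0.1 rad and angle between the x axis of pod_2_mid and the x axis of nest_0, either way round below 0.25 rad) or (horizontal distance between pod_2_mid and nest_1 below 0.007 m and z of pod_2_mid in the frame of nest_1 between 0.025 and 0.036 m and angle between pod_2_mid's own z axis and vertical below 0.1 rad and angle between the x axis of pod_2_mid and the x axis of nest_1, either way round below 0.25 rad) or (horizontal distance between pod_2_mid and nest_2 below 0.007 m and z of pod_2_mid in the frame of nest_2 between 0.025 and 0.036 m and angle between pod_2_mid's own z axis and vertical below 0.1 rad and angle between the x axis of pod_2_mid and the x axis of nest_2, either way round below 0.25 rad)) and value of joint tray below 0.005 m), for 0.2 s.
At the end, for the whole second after the job is handed in: Tray home within 5 mm; every pod present down in a nest (axis within 7 mm, upright within 0.1 rad, turned within 0.25 rad, at most 5 mm high); puller upright on the mat, within 40 mm of its centre; small bottle upright, within 30 mm of its place (all of step 4 and horizontal distance between puller_grip and mat_mid below 0.04 m and angle between puller_grip's own z axis and vertical below 0.1 rad and z of puller_grip in the frame of mat_mid between 0.03 and 0.042 m and distance of bottle_mid from where it was at the start of the episode below 0.03 m and angle between bottle_mid's own z axis and vertical below 0.3 rad); the robot touches nothing.
It fails at once if the small capped bottle is knocked over (angle between bottle_mid's own z axis and vertical above 1 rad).
Of pod_0, pod_1, pod_2 only 2 to 3 are there at a start; the rules pass over those that are not, and their reading is None.
At some moment in a run one of pod_0, pod_1, pod_2 may be knocked a few centimetres aside while the robot is not near it.
It also fails if it takes over 192 s, if anything falls off the work surface, if the arm or the gripper's body presses on something with over 40 N, if the wrist force passes 120 N, or if a joint passes its speed limit or range.

## Working session

There is one attempt and no reset: what is moved stays moved. The work goes in short steps, Python scripts to look and compute and a tool call to move; the robot and the scene stay as the last step left them, time stands still between calls to the robot, and variables do not carry over. Pictures are saved under pics/ and viewed, at most 14 in all, crops included, and the job is handed in when it is done.

Besides the shell and the picture viewer there is one more tool, called after ">>>" as a command line: name --argument value ..., lists and objects as JSON in quotes. play_rows: Moves the arm, as the interface text tells. Its arguments: {"type":"object","properties":{"steps":{"type":"array","items":{"type":"array","items":{"type":"array","items":{"type":"number"}}}},"force":{"type":"number"}},"required":["steps"]}

```bash
mkdir -p pics; ls; python3 - <<'E'
from cell import *
import cv2
print(get_obs())
for n in ["scene","side"]:
    c=read_camera(n); cv2.imwrite(f"pics/{n}0.png",c["frame"][:,:,::-1]); print(n,c["intrinsics"],c["view"])
    for t in ["pod_0_mid","puller_grip","bottle_mid","tray","mat_mid","station"]:
        try: print(t,[(round(d["p"],2),d["extent"]) for d in silhouettes(n,t)])
        except Exception as e: print(t,e)
E
```

```text
pics
{'time_s': 0.0, 'qpos': array([ 0.80905545, 18.44065822, -4.01744354, 83.17396945,  1.2946411 ,
       78.54115519, -3.2593641 ]), 'joint_velocities': array([-0.03831018,  0.08709581,  0.02650586,  0.15121503,  0.14116114,
       -0.11759762,  0.14632039]), 'effort': array([-2.58547143e-04, -4.91284704e+01, -4.03903294e-01, -3.12526345e+01,
       -6.40594075e-02,  4.37659642e-02,  1.61017233e-04]), 'tool_pos': array([ 6.49405702e-01, -4.32472389e-05,  1.98851871e-01]), 'tool_rot': array([-1.79889448e+02,  4.75579793e-03,  9.00030569e+01]), 'force': array([-0.26623842, -0.29918063,  0.36206927]), 'wrist_torque': array([ 0.05914406,  0.06287682, -0.02332025]), 'grasp_force': 0.0, 'grip_width': 0.0867810361984293}
scene [[404.39705394   0.         282.27082364]
 [  0.         404.39705394 211.46912606]
 [  0.           0.           1.        ]] [[-0.85523292 -0.51792843 -0.01807742  0.45501795]
 [ 0.38561248 -0.65927508  0.64549158 -0.22676063]
 [-0.34623643  0.54507477  0.76355342 -0.93329281]
 [ 0.          0.          0.          1.        ]]
pod_0_mid [(0.83, [319.9, 188.5, 33
[... 214 characters left out ...]
201.1, 329.9, 269.2, 379.8])]
station [(0.82, [177.4, 174.8, 263.4, 258.1])]
side [[513.82219276   0.         282.3102945 ]
 [  0.         513.82219276 204.8708792 ]
 [  0.           0.           1.        ]] [[-0.93884014  0.34369194  0.02133166  0.46017315]
 [-0.19453301 -0.58046872  0.7907041   0.04975195]
 [ 0.28414099  0.73819504  0.61182676 -1.75184806]
 [ 0.          0.          0.          1.        ]]
pod_0_mid [(0.71, [272.9, 181.2, 290.9, 202.4])]
puller_grip [(0.66, [328.1, 279.1, 368.0, 315.6])]
bottle_mid [(0.7, [238.8, 188.2, 251.5, 205.2])]
tray [(0.54, [258.1, 229.3, 273.6, 271.7])]
mat_mid [(0.75, [323.4, 284.5, 380.1, 319.6])]
station [(0.72, [215.9, 199.4, 277.2, 283.3])]
```

```bash
python3 - <<'E'
import cv2
a=cv2.imread("pics/scene0.png")[140:400,140:420]; b=cv2.imread("pics/side0.png")[150:350,190:410]
cv2.imwrite("pics/a.png",cv2.resize(a,(646,600),interpolation=cv2.INTER_CUBIC)); cv2.imwrite("pics/b.png",cv2.resize(b,(660,600),interpolation=cv2.INTER_CUBIC))
E
```

```text
(no output)
```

View pics/a.png

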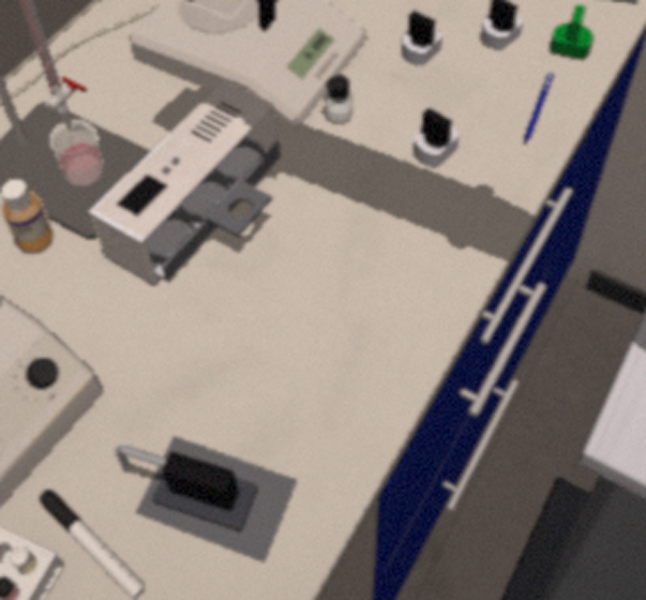

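View pics/b.png

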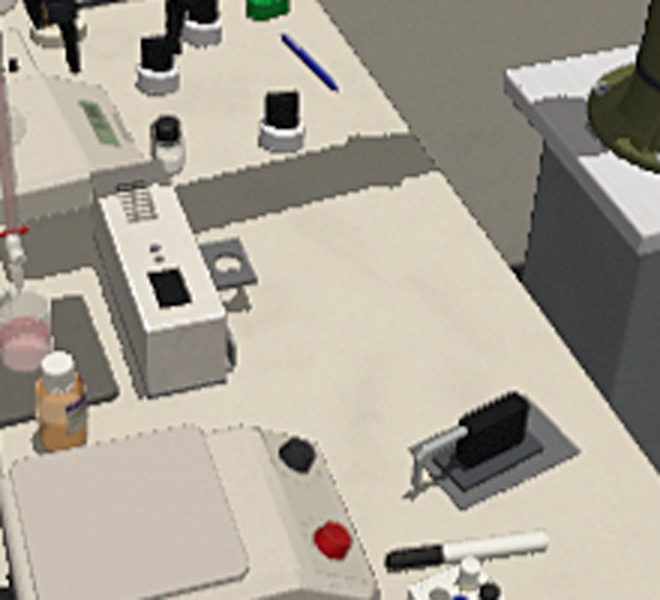

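Three dark-ribbed pods at scene px (329,198), (322,157) and (357,150). The green look-alike is at (388,154), the capped bottle at (286,182) (the orange bottle at about (152,233) is not it). The puller is at (227,348) on the mat, with its prong at (193,334), and the tab hole is at (244,230). I'll localise these now.

```bash
cat > h.py <<'E'
from cell import *
import numpy as np, cv2
def p2w(c,u,v,z):
    K=np.array(c["intrinsics"]);V=np.array(c["view"]);R=V[:3,:3];t=V[:3,3]
    d=np.linalg.inv(K)@[u,v,1]; d=R.T@(d*[1,-1,-1]); o=-R.T@t
    return o+d*(z-o[2])/d[2]
def w2p(c,P):
    K=np.array(c["intrinsics"]);V=np.array(c["view"])
    q=(V[:3,:3]@np.atleast_2d(P).T).T+V[:3,3]; q=q*[1,-1,-1]; q=(K@q.T).T
    return q[:,:2]/q[:,2:]
E
python3 - <<'E'
from h import *
np.set_printoptions(precision=3,suppress=True)
c=read_camera("scene"); s=read_camera("side")
f=lambda u,v:(u/2.307+140,v/2.307+140)
g=lambda u,v:(u/3+190,v/3+150)
for n,u,v,z in [("podA top",437,118,.062),("podA foot",436,153,0.0),("podB top",422,20,.062),("podC top",503,5,.062),("green",575,48,.02),("bottle",338,82,.061),("grip front top",170,460,.062),("grip back top",238,485,.062),("rod bend",120,452,.055),("hole",243,209,.04),("tab fl",218,232,.04),("tab fr",270,196,.04),("mat1",175,437,.003),("mat2",296,480,.003),("mat3",265,560,.003),("mat4",138,512,.003),("roof l",92,212,.086),("roof fl",150,237,.086),("roof fr",250,125,.086),("roof r",205,102,.086)]: print(n,p2w(c,*f(u,v),z))
print("side")
for n,u,v,z in [("podA top",282,94,.062),("podB top",158,40,.062),("podC top",207,0,.062),("bottle",166,122,.061),("hole",228,263,.04),("tab1",241,239,.04),("tab2",257,282,.04),("g front",460,415,.062),("g back",515,398,.062),("bend",418,450,.055),("mat1",411,452,.003),("mat2",466,507,.003),("mat3",580,452,.003),("mat4",523,400,.003),("roof fl",225,315,.086),("roof fr",170,185,.086)]: print(n,p2w(s,*g(u,v),z))
E
```

```text
podA top [ 0.445 -0.106  0.062]
podA foot [ 0.442 -0.107  0.   ]
podB top [ 0.541 -0.252  0.062]
podC top [ 0.463 -0.332  0.062]
green [ 0.361 -0.347  0.02 ]
bottle [ 0.577 -0.1    0.061]
grip front top [0.462 0.387 0.062]
grip back top [0.396 0.375 0.062]
rod bend [0.508 0.403 0.055]
hole [0.577 0.108 0.04 ]
tab fl [0.583 0.148 0.04 ]
tab fr [0.562 0.077 0.04 ]
mat1 [0.494 0.351 0.003]
mat2 [0.37  0.327 0.003]
mat3 [0.354 0.402 0.003]
mat4 [0.479 0.427 0.003]
roof l [0.69  0.219 0.086]
roof fl [0.616 0.214 0.086]
roof fr [0.616 0.031 0.086]
roof r [0.682 0.028 0.086]
side
podA top [ 0.445 -0.111  0.062]
podB top [ 0.542 -0.255  0.062]
podC top [ 0.463 -0.319  0.062]
bottle [ 0.579 -0.103  0.061]
hole [0.581 0.109 0.04 ]
tab1 [0.557 0.079 0.04 ]
tab2 [0.564 0.143 0.04 ]
g front [0.465 0.379 0.062]
g back [0.412 0.376 0.062]
bend [0.512 0.397 0.055]
mat1 [0.496 0.356 0.003]
mat2 [0.477 0.427 0.003]
mat3 [0.355 0.404 0.003]
mat4 [0.374 0.332 0.003]
roof fl [0.622 0.223 0.086]
roof fr [0.614 0.031 0.086]
```

```bash
cat >> h.py <<'E'
from scipy.spatial.transform import Rotation as Rn
def plan(pos,yaw,n,start=None):
    "n equal rows (shift in tool axes, turn) to reach pos, tool-x world yaw (deg), pointing down"
    o=get_obs(); p=np.array(o["tool_pos"]); R=Rn.from_euler("xyz",o["tool_rot"],degrees=True)
    if start is not None: p=np.array(start[0]);R=Rn.from_euler("xyz",[180,0,start[1]],degrees=True)
    T=Rn.from_euler("xyz",[180,0,yaw],degrees=True)
    w=(R.inv()*T).as_rotvec()/n; r=Rn.from_rotvec(w)
    S=np.zeros((3,3)); Q=R
    for k in range(n): S+=Q.as_matrix(); Q=Q*r
    d=np.linalg.solve(S,np.array(pos)-p)
    print("pose",p.round(4),o["tool_rot"].round(2),"w",round(o["grip_width"],4),"gf",round(o["grasp_force"],1)); print(n,"rows:",d.round(4).tolist(),w.round(4).tolist())
E
python3 - <<'E'
from h import *
plan([.425,.375,.2],12,12)
E
```

```text
pose [ 0.6501 -0.      0.2   ] [179.99   0.    90.  ] w 0.0873 gf 0.0
12 rows: [0.0156, -0.0362, -0.0] [0.0, -0.0, 0.1134]
```

>>> play_rows --steps '[[[0.0156,-0.0362,0,0,0,0.1134,0.087],[0.0156,-0.0362,0,0,0,0.1134,0.087],[0.0156,-0.0362,0,0,0,0.1134,0.087],[0.0156,-0.0362,0,0,0,0.1134,0.087],[0.0156,-0.0362,0,0,0,0.1134,0.087],[0.0156,-0.0362,0,0,0,0.1134,0.087],[0.0156,-0.0362,0,0,0,0.1134,0.087],[0.0156,-0.0362,0,0,0,0.1134,0.087],[0.0156,-0.0362,0,0,0,0.1134,0.087],[0.0156,-0.0362,0,0,0,0.1134,0.087],[0.0156,-0.0362,0,0,0,0.1134,0.087],[0.0156,-0.0362,0,0,0,0.1134,0.087]]]'

```text
time_s: 2.0
tool_pos: [0.4243, 0.377, 0.2005]
tool_rot: [-180.0, -0.0, 11.8]
force: [0.8, -0.1, 1.1]
grip_width: 0.087
grasp_force: 0.0
```

```bash
python3 - <<'E'
from h import *
c=read_camera("wrist"); cv2.imwrite("pics/w1.png",c["frame"][:,:,::-1]); print(c["view"])
for t in ["puller_grip","mat_mid"]:
    for d in silhouettes("wrist",t)[:1]:
        m=d["pixels"].astype("uint8"); cs,_=cv2.findContours(m,0,1); b=cv2.boxPoints(cv2.minAreaRect(max(cs,key=cv2.contourArea)))
        print(t,d["p"],d["extent"],[p2w(c,*q,.003).round(3).tolist() for q in b])
E
```

```text
[[ 2.04293298e-01 -9.78909616e-01  4.61600521e-04  2.80896307e-01]
 [ 9.36842080e-01  1.95377231e-01 -2.90094217e-01 -4.35301492e-01]
 [ 2.83885832e-01  5.96967511e-02  9.56997979e-01 -5.33969283e-01]
 [ 0.00000000e+00  0.00000000e+00  0.00000000e+00  1.00000000e+00]]
puller_grip 0.58 [259.2, 96.9, 297.8, 208.1] [[0.515, 0.418, 0.003], [0.524, 0.377, 0.003], [0.393, 0.347, 0.003], [0.384, 0.393, 0.003]]
mat_mid 0.72 [247.6, 126.1, 315.1, 228.8] [[0.482, 0.424, 0.003], [0.498, 0.348, 0.003], [0.372, 0.317, 0.003], [0.354, 0.401, 0.003]]
```

View pics/w1.png

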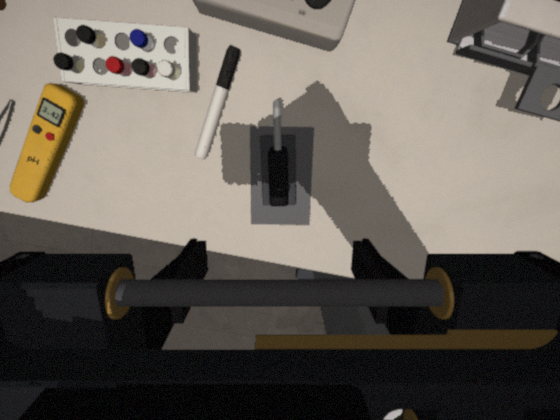

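Wrist view: the puller grip's top runs from (278,148) to (280,205) and the rod bend is at (277,100). The mat spans (251–312, 126–224), and the tab with its hole is at the right edge, around (550,97).

```bash
python3 - <<'E'
from h import *
c=read_camera("wrist")
for n,u,v,z in [("bend",277,101,.059),("tip?",277.5,128,.013),("grip front top",278,149,.062),("foot fl",262,138,.011),("foot bl",262,204,.011),("foot br",296,205,.011),("mat fl",251,126,.003),("mat bl",250,223,.003),("mat br",310,224,.003)]: print(n,p2w(c,u,v,z).round(4))
# model overlay
def ov(x,y,yaw):
    a=np.radians(yaw);M=np.array([[np.cos(a),-np.sin(a)],[np.sin(a),np.cos(a)]])
    out=[]
    for X,Y,Z in [(80,0,59),(32,11,62),(32,-11,62),(-32,11,62),(-32,-11,62),(45,22,11),(-45,22,11),(-45,-22,11),(45,-22,11)]:
        out.append([*(M@[X/1e3,Y/1e3]+[x,y]),Z/1e3])
    return w2p(c,np.array(out)).round(0).astype(int).tolist()
print(ov(.43,.38,12)); print(ov(.43,.378,13))
I=cv2.resize(c["frame"][80:240,220:340,::-1],(450,600),interpolation=cv2.INTER_CUBIC); cv2.imwrite("pics/w1c.png",I)
E
```

```text
bend [0.5148 0.3986 0.059 ]
tip? [0.4868 0.3923 0.013 ]
grip front top [0.4676 0.3873 0.062 ]
foot fl [0.4711 0.4083 0.011 ]
foot bl [0.3884 0.3917 0.011 ]
foot br [0.3966 0.348  0.011 ]
mat fl [0.4817 0.4248 0.003 ]
mat bl [0.356  0.4023 0.003 ]
mat br [0.372  0.3221 0.003 ]
[[278, 108], [267, 155], [288, 155], [267, 212], [287, 212], [260, 139], [261, 209], [294, 209], [296, 139]]
[[278, 108], [268, 155], [289, 155], [270, 212], [289, 212], [261, 140], [263, 209], [296, 209], [297, 139]]
```

View pics/w1c.png

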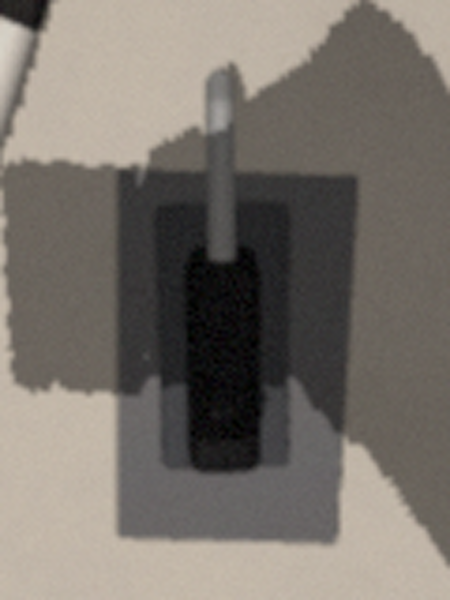

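```bash
python3 - <<'E'
from h import *
plan([.436,.379,.027],13.3,10)
E
```

```text
pose [0.4245 0.3757 0.1996] [1.7997e+02 5.0000e-02 1.2190e+01] w 0.0868 gf 0.0
10 rows: [0.0012, -0.0001, 0.0173] [0.0, 0.0001, -0.0019]
```

>>> play_rows --steps '[[[0.006,0,0.01,0,0,-0.01,0.087],[0.006,0,0.02,0,0,-0.01,0.087],[0,0,0.02,0,0,0,0.087],[0,0,0.02,0,0,0,0.087],[0,0,0.02,0,0,0,0.087],[0,0,0.02,0,0,0,0.087],[0,0,0.02,0,0,0,0.087],[0,0,0.02,0,0,0,0.087],[0,0,0.013,0,0,0,0.087],[0,0,0.01,0,0,0,0.087],[0,0,0,0,0,0,0.087]]]'

```text
time_s: 3.3
tool_pos: [0.4364, 0.3764, 0.0256]
tool_rot: [179.9, 0.1, 13.1]
force: [0.1, -0.5, 0.6]
grip_width: 0.0871
grasp_force: 0.0
```

>>> play_rows --steps '[[[0,0,0,0,0,0,0.03],[0,0,0,0,0,0,0.015],[0,0,0,0,0,0,0.005],[0,0,0,0,0,0,0.005],[0,0,0,0,0,0,0.005],[0,0,0,0,0,0,0.005],[0,0,0,0,0,0,0.005],[0,0,0,0,0,0,0.005]]]' --force 45

```text
time_s: 4.1
tool_pos: [0.4367, 0.3778, 0.0269]
tool_rot: [180.0, -0.0, 13.2]
force: [-0.0, 0.8, 0.6]
grip_width: 0.0309
grasp_force: 0.0
```

>>> play_rows --steps '[[[0,0,0,0,0,0,0.005],[0,0,0,0,0,0,0.005],[0,0,0,0,0,0,0.005],[0,0,0,0,0,0,0.005],[0,0,-0.01,0,0,0,0.005],[0,0,-0.02,0,0,0,0.005],[0,0,-0.02,0,0,0,0.005],[0,0,-0.02,0,0,0,0.005],[0,0,-0.02,0,0,0,0.005],[0,0,-0.01,0,0,0,0.005]]]'

```text
time_s: 5.1
tool_pos: [0.4374, 0.3777, 0.1289]
tool_rot: [-180.0, -0.1, 13.2]
force: [0.2, 0.2, -1.7]
grip_width: 0.0215
grasp_force: 44.8
```

```bash
python3 - <<'E'
from h import *
c=read_camera("scene"); print("knob",p2w(c,157,300,.08))
plan([.5177,.16,.12],-40,12)
E
```

```text
knob [0.61456061 0.38451944 0.08      ]
pose [0.4379 0.3782 0.13  ] [-179.95   -0.21   13.15] w 0.0216 gf 44.8
12 rows: [0.0104, 0.0172, 0.0008] [-0.0002, -0.0002, 0.0773]
```

>>> play_rows --steps '[[[0.0104,0.0172,0.001,0,0,0.0773,0.005],[0.0104,0.0172,0.001,0,0,0.0773,0.005],[0.0104,0.0172,0.001,0,0,0.0773,0.005],[0.0104,0.0172,0.001,0,0,0.0773,0.005],[0.0104,0.0172,0.001,0,0,0.0773,0.005],[0.0104,0.0172,0.001,0,0,0.0773,0.005],[0.0104,0.0172,0.001,0,0,0.0773,0.005],[0.0104,0.0172,0.001,0,0,0.0773,0.005],[0.0104,0.0172,0.001,0,0,0.0773,0.005],[0.0104,0.0172,0.001,0,0,0.0773,0.005],[0.0104,0.0172,0.001,0,0,0.0773,0.005],[0.0104,0.0172,0.001,0,0,0.0773,0.005]]]'

```text
time_s: 6.35
tool_pos: [0.5155, 0.1576, 0.1138]
tool_rot: [179.9, 0.0, -40.2]
force: [-0.1, 0.2, -2.6]
grip_width: 0.0216
grasp_force: 44.8
```

```bash
python3 - <<'E'
from h import *
o=get_obs();print(o["tool_pos"],o["tool_rot"])
c=read_camera("wrist"); s=read_camera("side")
tip=np.array(o["tool_pos"])+Rn.from_euler("xyz",o["tool_rot"],degrees=True).apply([.08,0,.014]); print(tip,w2p(c,[tip,tip+[0,0,.041]]),w2p(s,[tip]))
I=np.vstack([cv2.resize(c["frame"][:250,150:450,::-1],None,fx=1.8,fy=1.8,interpolation=2)]); cv2.imwrite("pics/w2.png",I)
E
```

```text
[0.51548041 0.1576218  0.11382135] [ 1.79890069e+02  4.24269369e-02 -4.01749028e+01]
[0.57658144 0.10599814 0.09976214] [[276.65761363 116.85031738]
 [276.21996229 117.18751364]] [[267.20637093 220.8517562 ]]
```

View pics/w2.png

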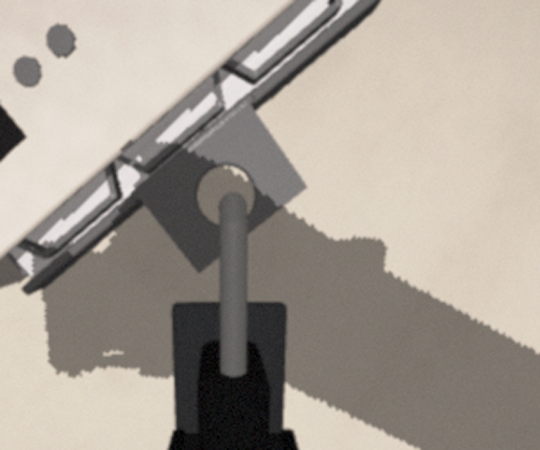

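```bash
python3 - <<'E'
from h import *
o=get_obs()
c=read_camera("wrist")
H=p2w(c,275,107.2,.04); print("hole",H)
f=lambda u,v:(u/1.8+150,v/1.8)
a=p2w(c,*f(305,187),.04);b=p2w(c,*f(200,272),.04);print(a,b,np.linalg.norm(a-b),np.degrees(np.arctan2(*(b-a)[1::-1]))-90)
a=p2w(c,*f(245,103),.04);b=p2w(c,*f(140,190),.04);print(a,b,np.linalg.norm(a-b),np.degrees(np.arctan2(*(b-a)[1::-1]))-90)
a=p2w(c,*f(378,5),.03);b=p2w(c,*f(40,290),.03);print(a,b,np.linalg.norm(a-b),np.degrees(np.arctan2(*(b-a)[1::-1]))-90)
zt=o["tool_pos"][2]-.014; print("tip",zt,p2w(c,278.9,115,zt), p2w(c,278.9,115,zt+.041))
plan([0.5155,.1576,.05],-40,8)
E
```

```text
hole [0.58319092 0.09910071 0.04      ]
[0.56154486 0.06961222 0.04      ] [0.56374209 0.13142256 0.04      ] 0.061849385544812265 -2.0358855326577725
[0.60588445 0.06817507 0.04      ] [0.60925131 0.12782267 0.04      ] 0.05974254656814493 -3.2306787377456345
[ 0.59929123 -0.00185455  0.03      ] [0.60826382 0.19926396 0.03      ] 0.20131855632706314 -2.5544687100270096
tip 0.09965009433632334 [0.5764628  0.10091462 0.09965009] [0.57648065 0.10111232 0.14065009]
pose [0.5156 0.1571 0.114 ] [ 1.7988e+02  3.0000e-02 -4.0110e+01] w 0.0217 gf 44.8
8 rows: [-0.0001, -0.0001, 0.008] [0.0003, 0.0001, -0.0002]
```

>>> play_rows --steps '[[[0.006,-0.002,0.01,0,0,0,0.005],[0,0,0.01,0,0,0,0.005],[0,0,0.01,0,0,0,0.005],[0,0,0.01,0,0,0,0.005],[0,0,0.008,0,0,0,0.005],[0,0,0,0,0,0,0.005]]]'

```text
time_s: 7.1
tool_pos: [0.5207, 0.1566, 0.0651]
tool_rot: [179.8, 0.1, -39.9]
force: [0.1, 0.1, -2.3]
grip_width: 0.022
grasp_force: 44.8
```

```bash
python3 - <<'E'
from h import *
o=get_obs();print(o["tool_pos"],o["tool_rot"])
c=read_camera("wrist"); s=read_camera("side")
tip=np.array(o["tool_pos"])+Rn.from_euler("xyz",o["tool_rot"],degrees=True).apply([.08,0,.014]); print(tip,w2p(c,[tip,tip+[0,0,.041]]),w2p(s,[tip]))
A=cv2.resize(c["frame"][30:230,190:370,::-1],None,fx=2.5,fy=2.5,interpolation=2)
B=cv2.resize(s["frame"][190:290,230:300,::-1],None,fx=5,fy=5,interpolation=2)
cv2.imwrite("pics/w3.png",np.hstack([A,B]))
E
```

```text
[0.52071327 0.15661875 0.0651391 ] [ 1.79847696e+02  9.88472862e-02 -3.99409973e+01]
[0.58200725 0.10524593 0.05100115] [[276.67071783 116.87007443]
 [276.29353071 117.29261991]] [[265.27822808 234.16248467]]
```

View pics/w3.png

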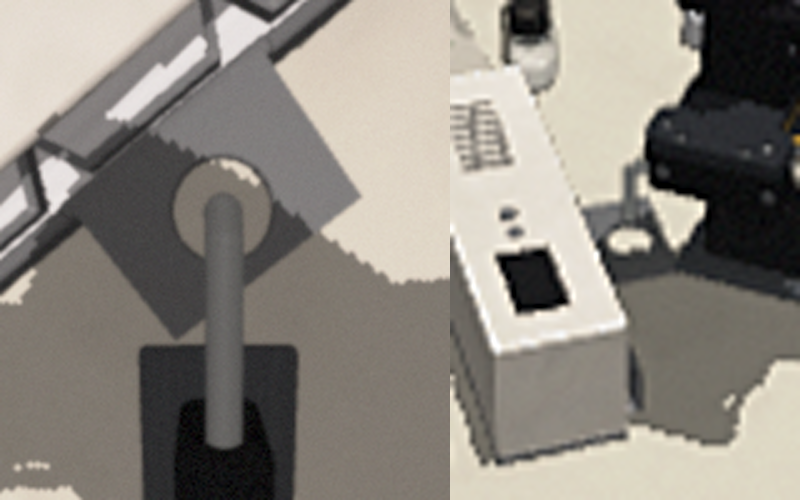

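Both views show the prong centred over the hole: wrist prong (279.5,114.5) against hole (279,113.6). Lower it in.

>>> play_rows --steps '[[[0,0,0.006,0,0,0,0.005],[0,0,0.006,0,0,0,0.005],[0,0,0.006,0,0,0,0.005],[0,0,0.005,0,0,0,0.005],[0,0,0,0,0,0,0.005]]]' --force 60

```text
time_s: 7.7
tool_pos: [0.5213, 0.1563, 0.0432]
tool_rot: [179.9, 0.0, -40.0]
force: [-0.7, -0.6, -3.0]
grip_width: 0.0214
grasp_force: 59.8
```

>>> play_rows --steps '[[[-0.007,0.0055,0,0,0,0,0.005],[-0.007,0.0055,0,0,0,0,0.005],[-0.007,0.0055,0,0,0,0,0.005],[-0.007,0.0055,0,0,0,0,0.005],[-0.007,0.0055,0,0,0,0,0.005],[-0.007,0.0055,0,0,0,0,0.005],[-0.007,0.0055,0,0,0,0,0.005],[-0.007,0.0055,0,0,0,0,0.005],[-0.007,0.0055,0,0,0,0,0.005],[-0.007,0.0055,0,0,0,0,0.005],[0,0,0,0,0,0,0.005],[0,0,0,0,0,0,0.005]]]'

```text
time_s: 8.9
tool_pos: [0.4332, 0.1598, 0.0441]
tool_rot: [-180.0, -0.0, -39.9]
force: [-0.1, -0.1, -1.6]
grip_width: 0.0216
grasp_force: 59.8
```

```bash
python3 - <<'E'
from h import *
c=read_camera("wrist"); s=read_camera("side")
A=cv2.resize(c["frame"][0:230,130:430,::-1],None,fx=1.6,fy=1.6,interpolation=2)
B=cv2.resize(s["frame"][190:282,230:310,::-1],None,fx=4,fy=4,interpolation=2)
cv2.imwrite("pics/w4.png",np.hstack([A,B]))
E
```

```text
(no output)
```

View pics/w4.png

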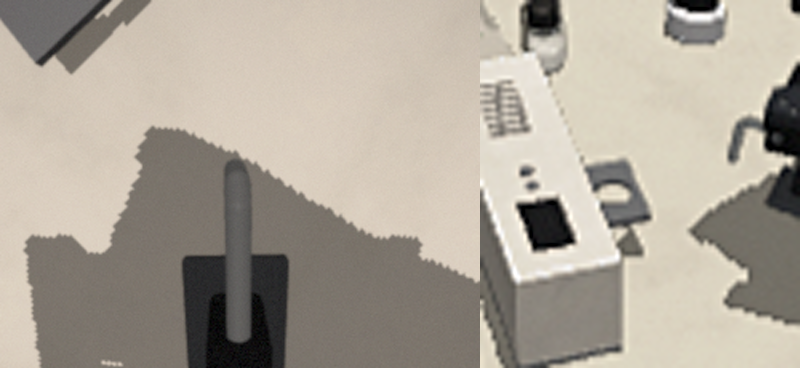

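The prong missed the hole and passed over the tab. The tray is still home and the prong is at side px (293,230). I'll check the tip height from that.

```bash
python3 - <<'E'
from h import *
o=get_obs(); s=read_camera("side"); c=read_camera("wrist")
tip=np.array(o["tool_pos"])+Rn.from_euler("xyz",o["tool_rot"],degrees=True).apply([.08,0,.014])
print(tip,w2p(s,[tip,tip+[0,0,.01],tip+[0,0,.038],tip+[0,0,.042]]),w2p(c,[tip]))
cv2.imwrite("pics/w5.png",cv2.resize(s["frame"][200:270,270:350,::-1],None,fx=8,fy=8,interpolation=2))
E
```

```text
[0.49496413 0.10829854 0.03020398] [[293.63657952 233.91682795]
 [293.75532125 231.33821765]
 [294.09298756 224.00541364]
 [294.14186069 222.94407862]] [[276.55327027 116.81339839]]
```

View pics/w5.png

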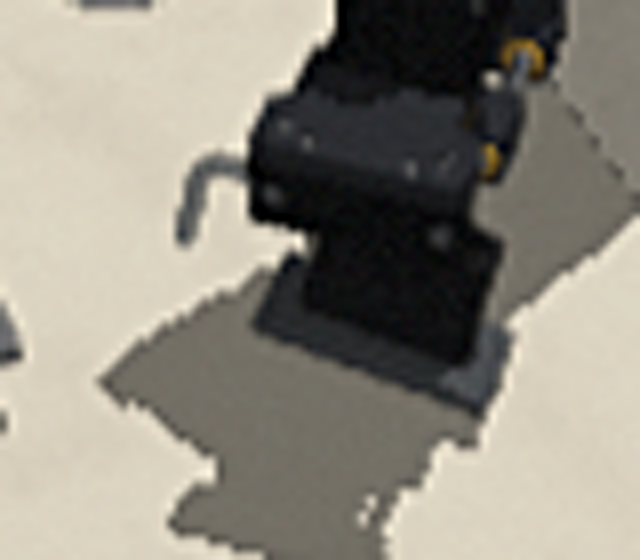

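```bash
python3 - <<'E'
from h import *
from scipy.optimize import least_squares
o=get_obs(); s=read_camera("side"); c=read_camera("wrist")
R=Rn.from_euler("xyz",o["tool_rot"],degrees=True)*Rn.from_euler("x",180,degrees=True); p=o["tool_pos"]
# puller frame origin at TCP, z up; underside 24mm below TCP
f=lambda u,v:(u/8+270,v/8+200)
obs=[((80,0,-14),f(185,240)),((84,0,28),f(192,160)),((45,22,-24),f(500,320)),((45,-22,-24),f(255,330)),((-45,-22,-24),f(482,415))]
def prj(P,dz,pit,dx):
    q=Rn.from_euler("y",pit).apply(np.array(P)/1e3+[dx,0,dz]); return w2p(s,R.apply(q)+p)
for P,u in obs: print(P,np.round(u,1),prj([P],0,0,0).round(1))
P=[o_[0] for o_ in obs]
for nm in ["front/back labels as given"]:
  pass
# test which foot corners are visible
for P in [(45,22,-24),(45,-22,-24),(-45,-22,-24),(-45,22,-24),(45,22,-16),(-45,22,-16)]: print(P,prj([P],0,0,0).round(1),"raised13",prj([P],.013,0,0).round(1),"pitch -9",prj([P],0,np.radians(-9),0).round(1))
E
```

```text
(80, 0, -14) [293.1 230. ] [[293.7 233.9]]
(84, 0, 28) [294. 220.] [[292.9 222.6]]
(45, 22, -24) [332.5 240. ] [[302.5 244. ]]
(45, -22, -24) [301.9 241.2] [[307.1 234.8]]
(-45, -22, -24) [330.2 251.9] [[336.4 242.1]]
(45, 22, -24) [[302.5 244. ]] raised13 [[302.7 240.7]] pitch -9 [[301.5 241.9]]
(45, -22, -24) [[307.1 234.8]] raised13 [[307.3 231.4]] pitch -9 [[306.2 232.6]]
(-45, -22, -24) [[336.4 242.1]] raised13 [[336.8 238.8]] pitch -9 [[334.8 243.5]]
(-45, 22, -24) [[332.4 251.7]] raised13 [[332.7 248.3]] pitch -9 [[330.7 253. ]]
(45, 22, -16) [[302.6 242. ]] raised13 [[302.8 238.6]] pitch -9 [[302.1 239.9]]
(-45, 22, -16) [[332.6 249.6]] raised13 [[333.  246.3]] pitch -9 [[331.4 251.1]]
```

The side view shows the puller pitched about 9° nose-up in the pads, so the shallow prong rode out of the hole. I'll stand it on the bench here, regrip lower, and then insert deep so the foot skims the bench and cannot pitch.

>>> play_rows --steps '[[[0,0,0.005,0,0,0,0.005],[0,0,0.005,0,0,0,0.005],[0,0,0.005,0,0,0,0.005],[0,0,0.003,0,0,0,0.005],[0,0,0.002,0,0,0,0.005],[0,0,0,0,0,0,0.03],[0,0,0,0,0,0,0.04],[0,0,0,0,0,0,0.04],[0,0,-0.002,0,0,0,0.04],[0,0,-0.002,0,0,0,0.04],[0,0,-0.002,0,0,0,0.04],[0,0,0,0,0,0,0.04]]]'

```text
time_s: 10.4
tool_pos: [0.4334, 0.1598, 0.0303]
tool_rot: [-180.0, -0.0, -40.0]
force: [0.5, 0.2, -0.0]
grip_width: 0.0401
grasp_force: 0.0
```

```bash
python3 - <<'E'
from h import *
o=get_obs(); print(o["tool_pos"],o["tool_rot"])
s=read_camera("side");c=read_camera("wrist")
A=cv2.resize(c["frame"][0:230,130:430,::-1],None,fx=1.6,fy=1.6,interpolation=2)
B=cv2.resize(s["frame"][190:282,250:330,::-1],None,fx=4,fy=4,interpolation=2)
cv2.imwrite("pics/w6.png",np.hstack([A,B]))
E
```

```text
[0.433389   0.1597626  0.03033044] [-1.79961011e+02 -2.32113989e-02 -3.99669233e+01]
```

View pics/w6.png

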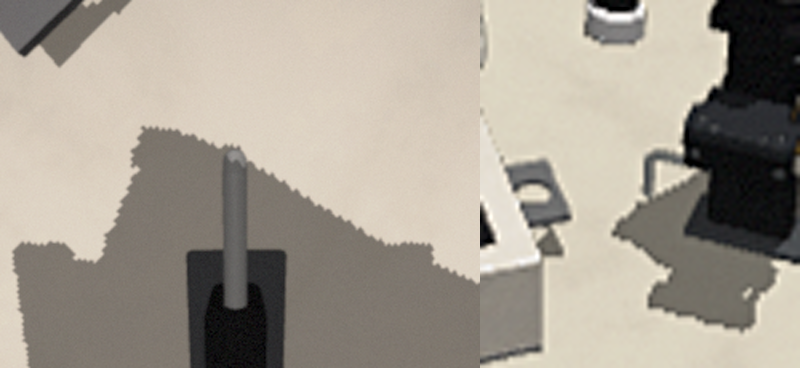

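Level again on the bench, with the tray untouched (tab at side px (264,238)). Regrip lower.

>>> play_rows --steps '[[[0,0,0.005,0,0,0,0.04],[0,0,0.005,0,0,0,0.04],[0,0,0.004,0,0,0,0.04],[0,0,0,0,0,0,0.015],[0,0,0,0,0,0,0.005],[0,0,0,0,0,0,0.005],[0,0,0,0,0,0,0.005],[0,0,0,0,0,0,0.005],[0,0,0,0,0,0,0.005],[0,0,-0.01,0,0,0,0.005],[0,0,-0.02,0,0,0,0.005],[0,0,-0.02,0,0,0,0.005]]]' --force 60

```text
time_s: 11.7
tool_pos: [0.4322, 0.1591, 0.0664]
tool_rot: [179.9, 0.0, -40.0]
force: [-0.5, -0.8, -2.9]
grip_width: 0.0216
grasp_force: 60.0
```

```bash
python3 - <<'E'
from h import *
plan([.5206,.1565,.068],-40,10)
E
```

```text
pose [0.4322 0.1591 0.0664] [ 1.7989e+02  5.0000e-02 -3.9980e+01] w 0.0216 gf 60.0
10 rows: [0.0069, -0.0055, -0.0002] [0.0002, 0.0001, 0.0]
```

>>> play_rows --steps '[[[0.0069,-0.0055,-0.0003,0,0,0,0.005],[0.0069,-0.0055,-0.0003,0,0,0,0.005],[0.0069,-0.0055,-0.0003,0,0,0,0.005],[0.0069,-0.0055,-0.0003,0,0,0,0.005],[0.0069,-0.0055,-0.0003,0,0,0,0.005],[0.0069,-0.0055,-0.0003,0,0,0,0.005],[0.0069,-0.0055,-0.0003,0,0,0,0.005],[0.0069,-0.0055,-0.0003,0,0,0,0.005],[0.0069,-0.0055,-0.0003,0,0,0,0.005],[0.0069,-0.0055,-0.0003,0,0,0,0.005],[0,0,0,0,0,0,0.005]]]'

```text
time_s: 12.8
tool_pos: [0.5228, 0.1573, 0.0691]
tool_rot: [-180.0, -0.1, -40.0]
force: [-0.3, 0.1, -2.0]
grip_width: 0.0215
grasp_force: 60.0
```

```bash
python3 - <<'E'
from h import *
o=get_obs(); print(o["tool_pos"],o["tool_rot"])
s=read_camera("side");c=read_camera("wrist")
tip=np.array(o["tool_pos"])+Rn.from_euler("xyz",o["tool_rot"],degrees=True).apply([.08,0,.006]); print(tip,w2p(c,[tip,tip+[0,0,.041]]),w2p(s,[tip]))
A=cv2.resize(c["frame"][20:240,190:370,::-1],None,fx=2.5,fy=2.5,interpolation=2)
B=cv2.resize(s["frame"][200:255,240:275,::-1],None,fx=10,fy=10,interpolation=2)
cv2.imwrite("pics/w7.png",np.hstack([A,B]))
E
```

```text
[0.52277547 0.15725095 0.06912323] [-1.79956432e+02 -5.04212250e-02 -4.00093791e+01]
[0.58405756 0.10581803 0.06319364] [[275.60584803 115.47702534]
 [274.6917315  115.38270163]] [[264.66659329 231.21508873]]
```

View pics/w7.png

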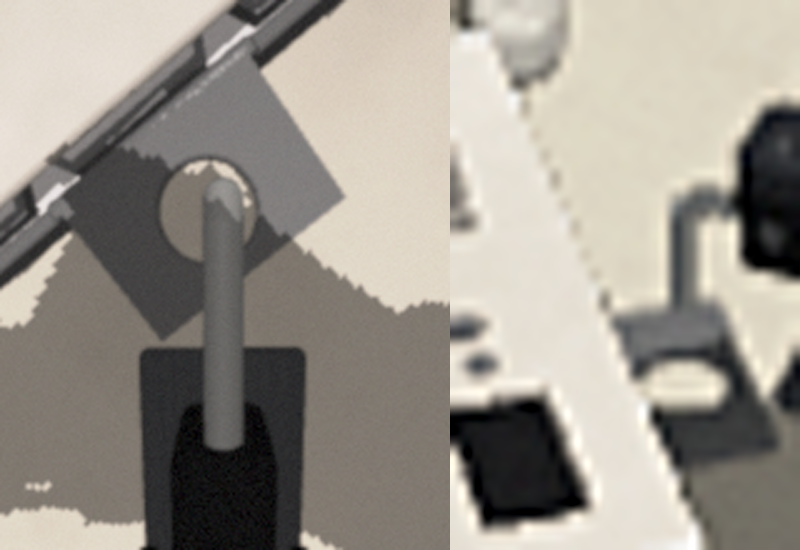

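```bash
python3 - <<'E'
from h import *
o=get_obs()
s=read_camera("side");c=read_camera("wrist")
print("hole wrist",p2w(c,273.6,104,.04),"side",p2w(s,263.5,238.3,.04))
print("tip wrist",p2w(c,279.2,98.4,.063),"bend",p2w(c,279.2,98.4,.104),"side tip",p2w(s,263.6,231,.063))
E
```

```text
hole wrist [0.58991408 0.10240959 0.04      ] side [0.5885927  0.10880129 0.04      ]
tip wrist [0.58931264 0.09800495 0.063     ] bend [0.58770551 0.09942546 0.104     ] side tip [0.5865749  0.10373368 0.063     ]
```

>>> play_rows --steps '[[[-0.0023,-0.0042,0,0,0,0,0.005],[0,0,0.005,0,0,0,0.005],[0,0,0.005,0,0,0,0.005],[0,0,0.005,0,0,0,0.005],[0,0,0.005,0,0,0,0.005],[0,0,0.005,0,0,0,0.005],[0,0,0.005,0,0,0,0.005],[0,0,0.005,0,0,0,0.005],[0,0,0.005,0,0,0,0.005],[0,0,0.005,0,0,0,0.005],[0,0,0,0,0,0,0.005]]]'

```text
time_s: 14.1
tool_pos: [0.5216, 0.1618, 0.0231]
tool_rot: [179.9, 0.0, -40.0]
force: [-0.5, -0.3, -1.5]
grip_width: 0.0215
grasp_force: 60.0
```

```bash
python3 - <<'E'
from h import *
o=get_obs(); print(o["tool_pos"],o["tool_rot"],o["force"])
s=read_camera("side");c=read_camera("wrist")
A=cv2.resize(c["frame"][20:240,190:370,::-1],None,fx=2.5,fy=2.5,interpolation=2)
B=cv2.resize(s["frame"][200:255,240:275,::-1],None,fx=10,fy=10,interpolation=2)
cv2.imwrite("pics/w8.png",np.hstack([A,B]))
E
```

```text
[0.52158444 0.16183755 0.02306152] [ 1.79920045e+02  3.97736074e-02 -3.99708130e+01] [-0.50344615 -0.28204607 -1.50206175]
```

View pics/w8.png

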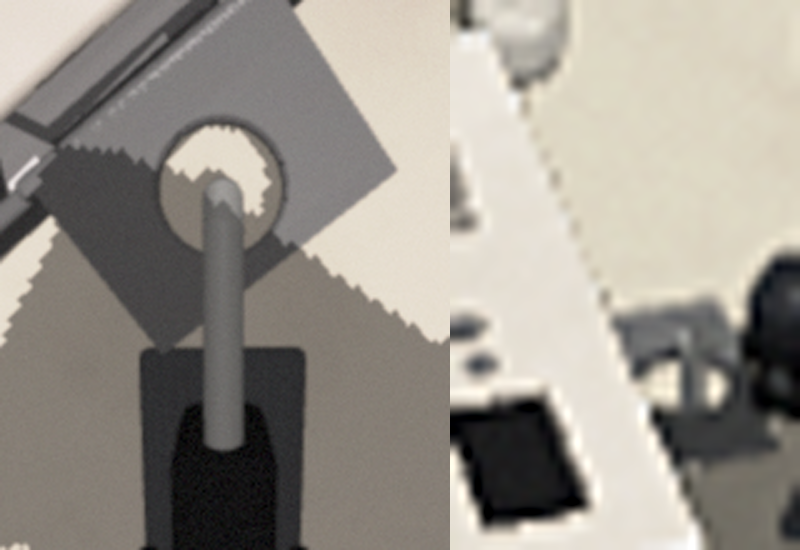

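The prong is clearly down in the hole in the side view, at (264,238). Lower it a bit more and pull.

>>> play_rows --steps '[[[0,0,0.0025,0,0,0,0.005],[-0.0067,0.0052,0,0,0,0,0.005],[-0.0067,0.0052,0,0,0,0,0.005],[-0.0067,0.0052,0,0,0,0,0.005],[-0.0067,0.0052,0,0,0,0,0.005],[-0.0067,0.0052,0,0,0,0,0.005],[-0.0067,0.0052,0,0,0,0,0.005],[-0.0067,0.0052,0,0,0,0,0.005]]]'

```text
time_s: 15.0
tool_pos: [0.4624, 0.1645, 0.0217]
tool_rot: [-180.0, -0.0, -40.0]
force: [2.2, -0.4, -2.6]
grip_width: 0.0217
grasp_force: 60.0
```

```bash
python3 - <<'E'
from h import *
o=get_obs(); print(o["tool_pos"],o["tool_rot"],o["force"],o["wrist_torque"])
s=read_camera("side");c=read_camera("wrist")
A=cv2.resize(c["frame"][20:240,190:370,::-1],None,fx=2.5,fy=2.5,interpolation=2)
B=cv2.resize(s["frame"][200:255,245:280,::-1],None,fx=10,fy=10,interpolation=2)
cv2.imwrite("pics/w9.png",np.hstack([A,B]))
for cam in ["side","scene"]:
  if cam=="scene": read_camera(cam)
  print(cam,[(d["p"],d["extent"]) for d in silhouettes(cam,"tray")])
E
```

```text
[0.46235746 0.16449576 0.02166145] [-1.79970515e+02 -1.99064365e-02 -3.99576190e+01] [ 2.20782762 -0.37342495 -2.61930102] [ 0.068445   -0.42406206  0.13991905]
side [(0.73, [252.1, 213.3, 288.6, 271.6])]
scene [(0.66, [211.6, 218.9, 245.3, 267.4])]
```

View pics/w9.png

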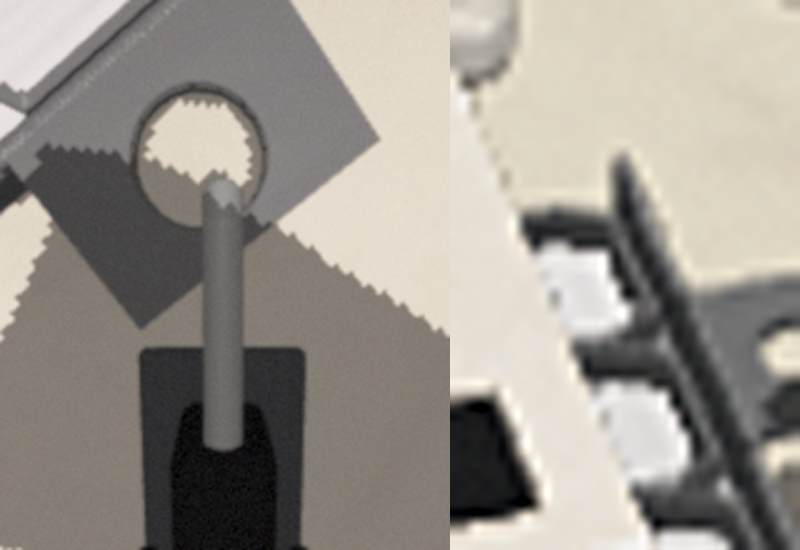

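The prong is against the hole's front edge and the tray is about 50 mm out. Continue.

>>> play_rows --steps '[[[-0.0065,0.005,0,0,0,0,0.005],[-0.0065,0.005,0,0,0,0,0.005],[-0.0065,0.005,0,0,0,0,0.005],[-0.0065,0.005,0,0,0,0,0.005],[0,0,0,0,0,0,0.005]]]'

```text
time_s: 15.75
tool_pos: [0.4295, 0.1656, 0.0216]
tool_rot: [-180.0, -0.0, -39.9]
force: [2.1, -0.8, -2.5]
grip_width: 0.0218
grasp_force: 60.0
```

>>> play_rows --steps '[[[-0.004,0.003,0,0,0,0,0.005],[0,0,0,0,0,0,0.005],[0,0,0,0,0,0,0.005]]]'

```text
time_s: 16.05
tool_pos: [0.4291, 0.1654, 0.0227]
tool_rot: [-179.7, -0.3, -40.0]
force: [9.1, -2.9, -4.0]
grip_width: 0.0215
grasp_force: 60.0
```

Force has risen to 9 N, so the tray is at its stop, fully out. Back off, lift and return to the mat.

>>> play_rows --steps '[[[0.005,-0.0037,0,0,0,0,0.005],[0,0,-0.01,0,0,0,0.005],[0,0,-0.02,0,0,0,0.005],[0,0,-0.02,0,0,0,0.005],[0,0,-0.02,0,0,0,0.005],[0,0,-0.02,0,0,0,0.005],[0,0,0,0,0,0,0.005]]]'

```text
time_s: 16.75
tool_pos: [0.4317, 0.1668, 0.1049]
tool_rot: [-179.8, 0.0, -39.9]
force: [0.6, -0.1, -1.8]
grip_width: 0.0215
grasp_force: 60.0
```

```bash
python3 - <<'E'
from h import *
plan([.421,.372,.11],12,12)
E
```

```text
pose [0.4317 0.1668 0.1049] [-1.7983e+02  2.0000e-02 -3.9920e+01] w 0.0215 gf 60.0
12 rows: [-0.0058, -0.0167, -0.0004] [-0.0002, -0.0001, -0.0755]
```

>>> play_rows --steps '[[[-0.0058,-0.0167,-0.0004,0,0,-0.0755,0.005],[-0.0058,-0.0167,-0.0004,0,0,-0.0755,0.005],[-0.0058,-0.0167,-0.0004,0,0,-0.0755,0.005],[-0.0058,-0.0167,-0.0004,0,0,-0.0755,0.005],[-0.0058,-0.0167,-0.0004,0,0,-0.0755,0.005],[-0.0058,-0.0167,-0.0004,0,0,-0.0755,0.005],[-0.0058,-0.0167,-0.0004,0,0,-0.0755,0.005],[-0.0058,-0.0167,-0.0004,0,0,-0.0755,0.005],[-0.0058,-0.0167,-0.0004,0,0,-0.0755,0.005],[-0.0058,-0.0167,-0.0004,0,0,-0.0755,0.005],[-0.0058,-0.0167,-0.0004,0,0,-0.0755,0.005],[-0.0058,-0.0167,-0.0004,0,0,-0.0755,0.005]]]'

```text
time_s: 17.95
tool_pos: [0.4199, 0.3697, 0.1066]
tool_rot: [179.9, 0.2, 12.1]
force: [1.7, 1.0, -1.8]
grip_width: 0.0219
grasp_force: 60.0
```

>>> play_rows --steps '[[[0,0,0.01,0,0,0,0.005],[0,0,0.02,0,0,0,0.005],[0,0,0.02,0,0,0,0.005],[0,0,0.02,0,0,0,0.005],[0,0,0.01,0,0,0,0.005],[0,0,0.005,0,0,0,0.005],[0,0,0,0,0,0,0.005]]]'

```text
time_s: 18.65
tool_pos: [0.4206, 0.3695, 0.0221]
tool_rot: [180.0, 0.1, 11.9]
force: [0.5, -0.4, -2.8]
grip_width: 0.0216
grasp_force: 60.0
```

>>> play_rows --steps '[[[0,0,0.003,0,0,0,0.005],[0,0,0,0,0,0,0.03],[0,0,0,0,0,0,0.05],[0,0,0,0,0,0,0.06],[0,0,-0.01,0,0,0,0.06],[0,0,-0.025,0,0,0,0.06],[0,0,-0.04,0,0,0,0.06],[0,0,-0.05,0,0,0,0.06],[0,0,-0.05,0,0,0,0.087],[0,0,-0.03,0,0,0,0.087],[0,0,0,0,0,0,0.087]]]'

```text
time_s: 19.75
tool_pos: [0.4232, 0.3726, 0.2321]
tool_rot: [-179.6, -0.6, 11.9]
force: [0.2, 0.2, 0.4]
grip_width: 0.0765
grasp_force: 0.0
```

```bash
python3 - <<'E'
from h import *
np.set_printoptions(precision=3,suppress=True)
for cam in ["wrist","side","scene"]:
    c=read_camera(cam); cv2.imwrite(f"pics/{cam}2.png",c["frame"][:,:,::-1])
    for t in ["puller_grip","mat_mid","pod_0_mid","tray","bottle_mid"]:
        print(cam,t,[(round(d["p"],2),d["extent"], p2w(c,(d["extent"][0]+d["extent"][2])/2,(d["extent"][1]+d["extent"][3])/2,.03)[:2]) for d in silhouettes(cam,t)])
plan([.445,-.085,.2],90,12)
E
```

```text
wrist puller_grip [(0.65, [265.7, 110.3, 295.8, 205.0], array([0.452, 0.376]))]
wrist mat_mid [(0.95, [250.5, 123.9, 311.5, 219.9], array([0.434, 0.372]))]
wrist pod_0_mid []
wrist tray [(0.86, [417.4, 67.4, 559.9, 181.4], array([0.547, 0.131]))]
wrist bottle_mid []
side puller_grip [(0.83, [329.5, 278.9, 373.8, 310.8], array([0.439, 0.38 ]))]
side mat_mid [(0.61, [328.4, 287.5, 377.7, 318.7], array([0.448, 0.407]))]
side pod_0_mid [(0.64, [274.6, 177.6, 291.6, 200.1], array([ 0.446, -0.114])), (0.16, [329.4, 277.4, 370.6, 309.4], array([0.441, 0.374]))]
side tray [(0.92, [254.7, 214.6, 297.7, 269.4], array([0.555, 0.125])), (0.72, [216.3, 205.2, 298.8, 282.4], array([0.609, 0.115]))]
side bottle_mid [(0.57, [238.5, 191.1, 253.1, 204.9], array([ 0.577, -0.105]))]
scene puller_grip [(0.89, [197.3, 332.5, 255.8, 368.1], array([0.436, 0.384]))]
scene mat_mid [(0.89, [201.0, 328.4, 269.7, 381.8], array([0.414, 0.383]))]
scene pod_0_mid [(0.91, [319.5, 189.1, 338.0, 209.3], array([ 0.445, -0.106]))]
scene tray [(0.97, [239.5, 208.4, 285.5, 266.7], array([0.531, 0.098]))]
scene bottle_mid [(0.58, [277.3, 171.6, 294.7, 193.6], array([ 0.58 , -0.101]))]
pose [0.421 0.37  0.225] [-179.96    0.01   11.94] w 0.0867 gf 0.0
12 rows: [-0.0289, 0.0292, 0.0021] [-0.0001, -0.0, -0.1135]
```

```bash
python3 - <<'E'
from h import *
plan([.46,.1,.26],-2.5,8)
E
```

```text
pose [0.4209 0.3703 0.2249] [-1.7996e+02  1.0000e-02  1.1940e+01] w 0.0867 gf 0.0
8 rows: [0.0016, 0.0342, -0.0044] [-0.0001, 0.0, 0.0315]
```

>>> play_rows --steps '[[[0.0016,0.0342,-0.0044,0,0,0.0315,0.087],[0.0016,0.0342,-0.0044,0,0,0.0315,0.087],[0.0016,0.0342,-0.0044,0,0,0.0315,0.087],[0.0016,0.0342,-0.0044,0,0,0.0315,0.087],[0.0016,0.0342,-0.0044,0,0,0.0315,0.087],[0.0016,0.0342,-0.0044,0,0,0.0315,0.087],[0.0016,0.0342,-0.0044,0,0,0.0315,0.087],[0.0016,0.0342,-0.0044,0,0,0.0315,0.087],[0,0,0,0,0,0,0.087],[0,0,0,0,0,0,0.087]]]'

```text
time_s: 21.65
tool_pos: [0.4605, 0.0997, 0.2603]
tool_rot: [-179.9, -0.0, -2.6]
force: [-1.0, 0.1, 0.8]
grip_width: 0.0871
grasp_force: 0.0
```

```bash
python3 - <<'E'
from h import *
c=read_camera("wrist"); o=get_obs(); print(o["tool_pos"],o["tool_rot"])
np.savez("w10.npz",**{k:np.array(v) for k,v in c.items()})
I=c["frame"][:,:,::-1].copy()
cv2.imwrite("pics/w10.png",cv2.resize(I[0:270],(800,386),interpolation=2))
E
```

```text
[0.46020185 0.10072776 0.25996448] [-1.79916385e+02  1.39809260e-02 -2.45287923e+00]
```

View pics/w10.png

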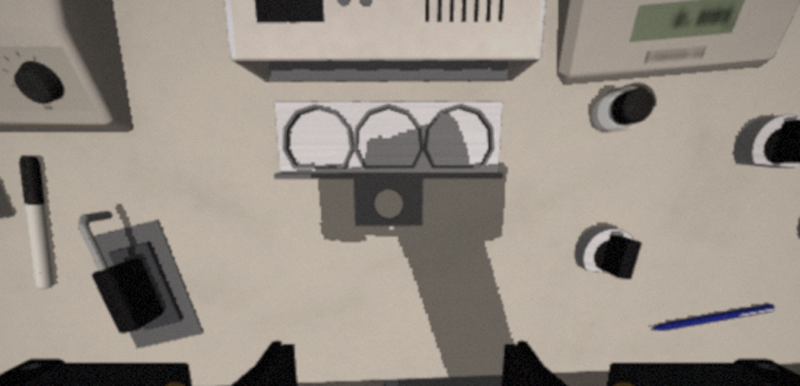

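Wrist view (pixels ×0.7): the tray is fully out with three empty nests at rows ~70–118 and columns ~223, 272 and 321. The hole is at (272,142) and the bottle at (440,74). Pod A is at (427,176), pod B is at the right edge at (548,98), and the puller stands on its mat. Fitting the nests and pod A numerically.

```bash
cat >> h.py <<'E'
from scipy.optimize import minimize
th=np.linspace(0,2*np.pi,73)
def dsh(r,f): 
    p=np.c_[r*np.cos(th),r*np.sin(th)]; p[:,0]=np.maximum(p[:,0],-f); return p
def podmodel(c,x,y,yaw,z0=0.):
    M=Rn.from_euler("z",yaw).as_matrix()
    D=dsh(.027,.018); D2=dsh(.0245,.0155)
    foot=np.vstack([np.c_[D,0*th+.026],np.c_[D,0*th+.003],np.c_[D2,0*th]])
    rib=np.array([[a,b,h] for a in(-.015,.021) for b in(-.007,.007) for h in(.026,.062)])
    top=rib[rib[:,2]>.05]
    out=[]
    for P in (foot,rib):
        q=w2p(c,P@M.T+[x,y,z0]).astype(np.float32); m=np.zeros((420*2,560*2),np.uint8)
        cv2.fillConvexPoly(m,(cv2.convexHull(q)*2+.5).astype(np.int32).reshape(-1,2),1); out.append(m)
    return (out[0]|out[1]),out[1]
def podfit(c,mask,x,y,z0=0.,verbose=True,yaws=np.radians(np.arange(-180,180,30))):
    g=cv2.cvtColor(c["frame"],cv2.COLOR_RGB2GRAY)
    k=cv2.dilate(mask.astype(np.uint8),np.ones((3,3)))
    m=cv2.resize(mask.astype(np.uint8),(1120,840),interpolation=0); d=cv2.resize(((g<60)&(k>0)).astype(np.uint8),(1120,840),interpolation=0)
    iou=lambda a,b:(a&b).sum()/max(1,(a|b).sum())
    def cost(p):
        a,b=podmodel(c,p[0]/1e3,p[1]/1e3,p[2]/30,z0); return 2-iou(a,m)-iou(b,d)
    res=[]
    for yw in yaws:
        r=minimize(cost,[x*1e3,y*1e3,yw*30],method="Nelder-Mead",options=dict(initial_simplex=np.array([x*1e3,y*1e3,yw*30])+np.array([[0,0,0],[8,0,0],[0,8,0],[0,0,9]]),maxiter=80))
        res.append((r.fun,r.x[0]/1e3,r.x[1]/1e3,(np.degrees(r.x[2]/30)+180)%360-180))
    res.sort()
    return [tuple(np.round(v,4)) for v in res[:4]]
E
python3 - <<'E'
from h import *
from scipy.ndimage import map_coordinates
z=np.load("w10.npz"); c={k:z[k] for k in z}
H=p2w(c,272.3,142.1,.04); print("hole",H)
f=lambda u,v,zz:p2w(c,u*.7,v*.7,zz)[:2].round(4)
print("nest px est",[f(u,136,.026) for u in (319,389,459)], "panel top ends",f(275,175,.04),f(503,175,.04),"tab",f(355,226,.04),f(422,226,.04),"housing front low",f(268,80,.0),f(510,80,0.))
g=cv2.GaussianBlur(cv2.cvtColor(c["frame"],cv2.COLOR_RGB2GRAY),(3,3),0).astype(float)
def cost(p):
    a=p[2]; M=np.array([[np.cos(a),-np.sin(a)],[np.sin(a),np.cos(a)]]); s=0
    for i,k in enumerate((1,0,-1)):
        D=dsh(.0305,.0215)+[0,k*p[3]]; q=w2p(c,np.c_[D@M.T+p[:2],0*th+.026]); v=map_coordinates(g,[q[:,1],q[:,0]],order=1)
        D=dsh(.026,.017)+[0,k*p[3]]; q=w2p(c,np.c_[D@M.T+p[:2],0*th+.022]); w=map_coordinates(g,[q[:,1],q[:,0]],order=1)
        s+=np.mean(v)-.0*np.mean(w)
    return s
best=None
for dx in (-.006,0,.006):
  for dy in (-.005,0,.005):
    for sp in (.062,.066,.07):
      r=minimize(cost,[H[0]+.052+dx,H[1]+dy,np.radians(-2.5),sp],method="Nelder-Mead",options=dict(xatol=1e-5,initial_simplex=np.array([H[0]+.052+dx,H[1]+dy,np.radians(-2.5),sp])+np.vstack([np.zeros(4),np.diag([.003,.003,.02,.003])])))
      if best is None or r.fun<best.fun: best=r
print(best.fun,best.x[:2],np.degrees(best.x[2]),best.x[3])
np.save("nest.npy",best.x)
r=[d for d in silhouettes("wrist","pod_0_mid")]
for d in r: print(d["p"],d["extent"])
d=min(r,key=lambda d:abs(d["extent"][0]-405)); print(podfit(c,d["pixels"],.45,-.1))
E
```

```text
hole [0.50676374 0.10524094 0.04      ]
nest px est [array([0.5693, 0.1671]), array([0.5663, 0.1025]), array([0.5634, 0.0378])] panel top ends [0.5366 0.2084] [ 5.272e-01 -4.000e-04] tab [0.4868 0.1386] [0.484  0.0751] housing front low [0.623 0.215] [ 0.6125 -0.0142]
262.94400076583617 [0.56055542 0.10343881] -2.5059098644154036 0.06407571712162183
0.72 [405.0, 159.8, 453.6, 195.6]
[(np.float64(0.2577), np.float64(0.4443), np.float64(-0.1113), np.float64(-15.2953)), (np.float64(0.2586), np.float64(0.4441), np.float64(-0.1112), np.float64(-14.1102)), (np.float64(0.261), np.float64(0.4441), np.float64(-0.1109), np.float64(-13.0941)), (np.float64(0.2618), np.float64(0.4444), np.float64(-0.1111), np.float64(-16.5397))]
```

```bash
python3 - <<'E'
from h import *
plan([.435,-.109,.2],-15,7)
E
```

```text
pose [0.4601 0.1012 0.2598] [-1.7993e+02  3.0000e-02 -2.3900e+00] w 0.0871 gf 0.0
7 rows: [0.0005, 0.0303, 0.0085] [-0.0002, 0.0001, 0.0315]
```

>>> play_rows --steps '[[[0.0005,0.0303,0.0085,0,0,0.0315,0.087],[0.0005,0.0303,0.0085,0,0,0.0315,0.087],[0.0005,0.0303,0.0085,0,0,0.0315,0.087],[0.0005,0.0303,0.0085,0,0,0.0315,0.087],[0.0005,0.0303,0.0085,0,0,0.0315,0.087],[0.0005,0.0303,0.0085,0,0,0.0315,0.087],[0.0005,0.0303,0.0085,0,0,0.0315,0.087],[0,0,0,0,0,0,0.087],[0,0,0,0,0,0,0.087]]]'

```text
time_s: 22.65
tool_pos: [0.4348, -0.1092, 0.2]
tool_rot: [-179.9, 0.1, -15.1]
force: [0.4, 0.8, 0.6]
grip_width: 0.0872
grasp_force: 0.0
```

```bash
cat > see.py <<'E'
import sys
from h import *
# see.py x y : fit the wrist-view pod nearest (x,y), list others
x,y=map(float,sys.argv[1:3]); z0=float(sys.argv[3]) if len(sys.argv)>3 else 0
c=read_camera("wrist"); o=get_obs(); print(o["tool_pos"].round(4),o["tool_rot"].round(2))
r=silhouettes("wrist","pod_0_mid"); e=w2p(c,[[x,y,.02+z0]])[0]; print("expect px",e.round())
for d in r: print(round(d["p"],2),np.round(d["extent"]),p2w(c,(d["extent"][0]+d["extent"][2])/2,(d["extent"][1]+d["extent"][3])/2,.02).round(3))
cen=lambda d:np.array([(d["extent"][0]+d["extent"][2])/2,(d["extent"][1]+d["extent"][3])/2])
if r:
    d=min(r,key=lambda d:np.linalg.norm(cen(d)-e)); P=p2w(c,*cen(d),.03+z0)
    for q in podfit(c,d["pixels"],P[0],P[1],z0): print("fit",*map(float,q))
E
python3 see.py .444 -.111
```

```text
[ 0.4352 -0.1086  0.2002] [-1.7994e+02  3.0000e-02 -1.4980e+01]
expect px [277. 175.]
0.77 [260. 154. 305. 194.] [ 0.444 -0.118  0.02 ]
fit 0.4078 0.4437 -0.1135 -11.2138
fit 0.408 0.4436 -0.1134 -10.1364
fit 0.4108 0.4438 -0.1135 -7.947
fit 0.4349 0.445 -0.1134 -11.1114
```

```bash
python3 - <<'E'
from h import *
plan([.444,-.1127,.031],-13,10)
E
```

```text
pose [ 0.4353 -0.1084  0.2004] [-1.7995e+02  2.0000e-02 -1.4940e+01] w 0.087 gf 0.0
10 rows: [0.001, 0.0002, 0.0169] [-0.0001, 0.0, -0.0034]
```

>>> play_rows --steps '[[[0.0025,0.0005,0.017,0,0,-0.0085,0.087],[0.0025,0.0005,0.017,0,0,-0.0085,0.087],[0.0025,0.0005,0.017,0,0,-0.0085,0.087],[0.0025,0.0005,0.017,0,0,-0.0085,0.087],[0,0,0.017,0,0,0,0.087],[0,0,0.017,0,0,0,0.087],[0,0,0.017,0,0,0,0.087],[0,0,0.017,0,0,0,0.087],[0,0,0.017,0,0,0,0.087],[0,0,0.016,0,0,0,0.087],[0,0,0,0,0,0,0.06],[0,0,0,0,0,0,0.04]]]'

```text
time_s: 23.95
tool_pos: [0.4443, -0.1135, 0.0315]
tool_rot: [-180.0, 0.0, -13.1]
force: [-0.3, -0.3, 0.3]
grip_width: 0.0779
grasp_force: 0.0
```

>>> play_rows --steps '[[[0,0,0,0,0,0,0.02],[0,0,0,0,0,0,0.005],[0,0,0,0,0,0,0.0],[0,0,0,0,0,0,0.0],[0,0,0,0,0,0,0.0],[0,0,0,0,0,0,0.0],[0,0,0,0,0,0,0.0],[0,0,0,0,0,0,0.0]]]' --force 30

```text
time_s: 24.75
tool_pos: [0.4439, -0.1143, 0.0313]
tool_rot: [-179.9, 0.0, -13.2]
force: [0.9, 1.1, 1.0]
grip_width: 0.0148
grasp_force: 1.1
```

>>> play_rows --steps '[[[0,0,0,0,0,0,0.0],[0,0,0,0,0,0,0.0],[0,0,-0.01,0,0,0,0.0],[0,0,-0.02,0,0,0,0.0],[0,0,-0.02,0,0,0,0.0],[0,0,-0.02,0,0,0,0.0],[0,0,-0.02,0,0,0,0.0],[0,0,-0.01,0,0,0,0.0],[0,0,0,0,0,0,0]]]'

```text
time_s: 25.65
tool_pos: [0.445, -0.1148, 0.1329]
tool_rot: [-179.9, -0.2, -13.2]
force: [0.4, 0.5, -1.6]
grip_width: 0.0137
grasp_force: 29.8
```

```bash
python3 see.py .444 -.114 .1; python3 - <<'E'
from h import *
plan([.5578,.0394,.13],-2.5,8)
E
```

```text
[ 0.4441 -0.1146  0.1316] [-1.7995e+02 -3.0000e-02 -1.3180e+01]
expect px [276. 235.]
0.88 [241. 191. 319. 279.] [ 0.403 -0.108  0.02 ]
0.5 [375.  26. 445.  89.] [ 0.545 -0.262  0.02 ]
fit 0.4499 0.4456 -0.1162 -5.2996
fit 0.4504 0.4457 -0.1167 -10.1229
fit 0.4512 0.4458 -0.1163 -6.6206
fit 0.4518 0.4458 -0.1163 -5.2187
pose [ 0.4434 -0.1145  0.1308] [-1.7997e+02  6.0000e-02 -1.3190e+01] w 0.0133 gf 29.8
8 rows: [0.0113, -0.0212, 0.0001] [-0.0001, 0.0001, -0.0233]
```

```bash
cat > nest.py <<'E'
from h import *
from scipy.ndimage import map_coordinates
def ringcost(c,g,x,y,a,sp,ks=(1,0,-1)):
    M=np.array([[np.cos(a),-np.sin(a)],[np.sin(a),np.cos(a)]]); s=0
    for k in ks:
        D=dsh(.0305,.0215)+[0,k*sp]; q=w2p(c,np.c_[D@M.T+[x,y],0*th+.026]); s+=np.mean(map_coordinates(g,[q[:,1],q[:,0]],order=1))
    return s
def grid(c,frame,x0,y0,a,sp,ks=(1,0,-1),R=.012,st=.001):
    g=cv2.GaussianBlur(cv2.cvtColor(frame,cv2.COLOR_RGB2GRAY),(3,3),0).astype(float)
    v=np.arange(-R,R+1e-9,st); C=np.array([[ringcost(c,g,x0+i,y0+j,a,sp,ks) for j in v] for i in v])
    i,j=np.unravel_index(C.argmin(),C.shape); return x0+v[i],y0+v[j],C.min(),np.median(C)
E
python3 - <<'E'
from nest import *
for cam in ("scene","side"):
    c=read_camera(cam); f=cv2.imread(f"pics/{cam}2.png")[:,:,::-1].copy()
    for ks in [(1,0,-1),(1,),(0,),(-1,)]: print(cam,ks,grid(c,f,.5606,.1055,np.radians(-2.5),.064,ks))
E
```

```text
scene (1, 0, -1) (np.float64(0.5576), np.float64(0.11150000000000002), np.float64(178.168715123455), np.float64(232.69370303389445))
scene (1,) (np.float64(0.5726), np.float64(0.11750000000000002), np.float64(27.704775771642133), np.float64(29.612928150116467))
scene (0,) (np.float64(0.5726), np.float64(0.11750000000000002), np.float64(27.68757189301276), np.float64(56.95791157931456))
scene (-1,) (np.float64(0.5566), np.float64(0.11150000000000002), np.float64(98.58296260528411), np.float64(149.98310162964816))
side (1, 0, -1) (np.float64(0.5626), np.float64(0.11450000000000002), np.float64(233.81979072511893), np.float64(389.17228719627406))
side (1,) (np.float64(0.5626), np.float64(0.11550000000000002), np.float64(75.18574768714184), np.float64(130.70529815825597))
side (0,) (np.float64(0.5626), np.float64(0.11450000000000002), np.float64(77.93890104358096), np.float64(124.19825663555619))
side (-1,) (np.float64(0.5626), np.float64(0.11250000000000002), np.float64(78.2436951639409), np.float64(133.02086355096745))
```

```bash
python3 - <<'E'
from h import *
o=get_obs(); t=o["tool_pos"]; print(t)
for cam in ("scene","side","wrist"):
    c=read_camera(cam); r=silhouettes(cam,"pod_0_mid")
    e=w2p(c,[[t[0],t[1],t[2]]])[0]
    d=min(r,key=lambda d:np.linalg.norm([(d["extent"][0]+d["extent"][2])/2-e[0],(d["extent"][1]+d["extent"][3])/2-e[1]]))
    m=d["pixels"].copy(); print(cam,e,d["extent"])
    # foot only: fit the foot's light pixels
    g=cv2.cvtColor(c["frame"],cv2.COLOR_RGB2GRAY); lm=m&(g>100); ys,xs=np.where(lm); print(" light extent",xs.min(),xs.max(),ys.min(),ys.max())
    D=dsh(.027,.018); M=Rn.from_euler("z",-13.2,degrees=True).as_matrix(); q=w2p(c,np.vstack([np.c_[D,0*th],np.c_[D,0*th+.026]])@M.T+[t[0],t[1],t[2]-.031]); print(" model foot ",q.min(0),q.max(0))
E
```

```text
[ 0.44292556 -0.11443561  0.13016329]
scene [333.56209651 171.59309595] [218.0, 209.2, 286.0, 277.1]
 light extent 216 283 209 274
 model foot  [322.43682841 165.81848335] [343.64689698 187.37748727]
side [284.76241707 162.98732882] [275.0, 154.9, 291.8, 172.6]
 light extent 277 291 160 174
 model foot  [276.12183588 159.70070764] [291.13464545 175.87595489]
wrist [276.69161442 240.64640108] [241.5, 191.7, 318.1, 278.0]
 light extent 239 315 199 256
 model foot  [237.50907567 190.44087238] [315.97685327 261.30878511]
```

>>> play_rows --steps '[[[0.0113,-0.0212,0,0,0,-0.0233,0],[0.0113,-0.0212,0,0,0,-0.0233,0],[0.0113,-0.0212,0,0,0,-0.0233,0],[0.0113,-0.0212,0,0,0,-0.0233,0],[0.0113,-0.0212,0,0,0,-0.0233,0],[0.0113,-0.0212,0,0,0,-0.0233,0],[0.0113,-0.0212,0,0,0,-0.0233,0],[0.0113,-0.0212,0,0,0,-0.0233,0],[0,0,0,0,0,0,0],[0,0,0,0,0,0,0]]]'

```text
time_s: 27.15
tool_pos: [0.5584, 0.0409, 0.1308]
tool_rot: [-180.0, 0.1, -2.4]
force: [1.0, -0.4, -0.8]
grip_width: 0.0136
grasp_force: 29.8
```

```bash
python3 - <<'E'
from nest import *
o=get_obs(); print(o["tool_pos"],o["tool_rot"])
c=read_camera("wrist")
print(w2p(c,[[.5606,.1035,.026],[.5634,.1674,.026],[.5578,.0395,.026]]).round())
for a in (-1.5,-2.5,-3.5):
  for ks in [(0,1),(0,),(1,)]: print(a,ks,np.round(grid(c,c["frame"],.5606,.1045,np.radians(a),.064,ks,.008,.0008),4))
cv2.imwrite("pics/w11.png",c["frame"][:,:,::-1])
E
```

```text
[0.55837991 0.04087033 0.13080111] [-1.79997820e+02  7.65695857e-02 -2.36516773e+00]
[[215. 199.]
 [152. 198.]
 [279. 199.]]
-1.5 (0, 1) [5.646000e-01 1.013000e-01 1.275616e+02 2.107797e+02]
-1.5 (0,) [ 0.5638  0.1013 61.4393 96.0427]
-1.5 (1,) [5.654000e-01 1.013000e-01 6.352590e+01 1.146194e+02]
-2.5 (0, 1) [5.638000e-01 1.013000e-01 1.251301e+02 2.110078e+02]
-2.5 (0,) [ 0.5638  0.1013 61.3762 95.9798]
-2.5 (1,) [5.638000e-01 1.013000e-01 6.375390e+01 1.147176e+02]
-3.5 (0, 1) [5.638000e-01 1.013000e-01 1.273708e+02 2.109829e+02]
-3.5 (0,) [ 0.5638  0.1013 61.2607 96.028 ]
-3.5 (1,) [5.630000e-01 1.013000e-01 6.333120e+01 1.159173e+02]
```

```bash
python3 - <<'E'
from nest import *
o=get_obs(); t=o["tool_pos"]; c=read_camera("wrist"); F=3
I=cv2.resize(c["frame"][140:300,110:350,::-1],None,fx=F,fy=F,interpolation=2)
def dr(P,col):
    q=((w2p(c,P)+.5-[110,140])*F).round().astype(np.int32); cv2.polylines(I,[q],True,col,1)
a=np.radians(-2.4); M=np.array([[np.cos(a),-np.sin(a)],[np.sin(a),np.cos(a)]])
for z in (0,.026): dr(np.c_[dsh(.027,.018)@M.T+t[:2],0*th+t[2]-.031+z],(0,0,255))
for k in (0,1,-1): 
    for r,f,z,col in [(.029,.020,.026,(0,160,0)),(.032,.023,.026,(255,0,0)),(.029,.02,.012,(0,200,200))]: dr(np.c_[(dsh(r,f)+[0,k*.064])@M.T+[.561,.1036],0*th+z],col)
cv2.imwrite("pics/w12.png",I)
E
```

```text
(no output)
```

View pics/w12.png

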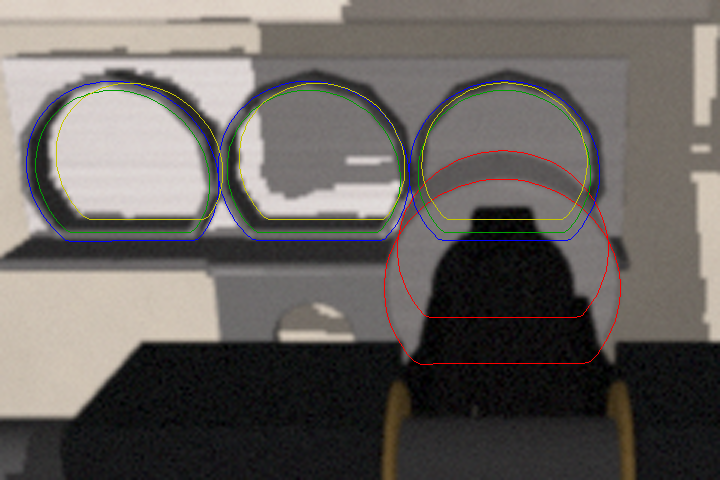

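The overlay fits: the held pod's foot coincides with its model (about (505,260) in the crop), and the nest rings agree within ~1 mm. The nest_2 target is about (0.5585, 0.0403), almost directly below. Lowering.

>>> play_rows --steps '[[[0.0003,0.0006,0.012,0,0,0,0],[0,0,0.012,0,0,0,0],[0,0,0.012,0,0,0,0],[0,0,0.012,0,0,0,0],[0,0,0.012,0,0,0,0],[0,0,0.006,0,0,0,0],[0,0,0.005,0,0,0,0],[0,0,0.005,0,0,0,0],[0,0,0.005,0,0,0,0],[0,0,0.004,0,0,0,0],[0,0,0,0,0,0,0]]]'

```text
time_s: 28.35
tool_pos: [0.558, 0.039, 0.0458]
tool_rot: [-180.0, 0.1, -2.5]
force: [-0.2, -0.1, -1.1]
grip_width: 0.0138
grasp_force: 29.8
```

It's inside the nest without contact force. Release.

>>> play_rows --steps '[[[0,0,0.002,0,0,0,0],[0,0,0,0,0,0,0.025],[0,0,0,0,0,0,0.03],[0,0,0,0,0,0,0.03],[0,0,-0.005,0,0,0,0.03],[0,0,-0.02,0,0,0,0.03],[0,0,-0.03,0,0,0,0.03],[0,0,-0.04,0,0,0,0.06],[0,0,-0.04,0,0,0,0.087],[0,0,-0.02,0,0,0,0.087],[0,0,0,0,0,0,0.087]]]'

```text
time_s: 29.45
tool_pos: [0.561, 0.0391, 0.2039]
tool_rot: [-179.9, -0.4, -2.5]
force: [-0.6, 0.1, -0.4]
grip_width: 0.0542
grasp_force: 0.0
```

```bash
python3 see.py .5585 .0403 .012; python3 - <<'E'
from h import *
for cam in ("scene","side"):
    c=read_camera(cam)
    for d in silhouettes(cam,"pod_0_mid"): print(cam,round(d["p"],2),np.round(d["extent"]),p2w(c,(d["extent"][0]+d["extent"][2])/2,(d["extent"][1]+d["extent"][3])/2,.03)[:2].round(3))
plan([.53,-.245,.22],-2.5,9)
E
```

```text
[0.5596 0.039  0.2013] [-179.91   -0.2    -2.5 ]
expect px [277. 187.]
0.57 [258. 164. 306. 210.] [0.556 0.034 0.02 ]
0.38 [141. 153. 315. 249.] [0.54  0.104 0.02 ]
fit 0.3806 0.5574 0.0386 -2.1449
fit 0.383 0.5573 0.039 -0.3543
fit 0.3834 0.5572 0.0389 -1.2963
fit 0.3839 0.5572 0.0384 -3.0617
scene 0.58 [255. 207. 275. 227.] [0.563 0.037]
side 0.83 [256. 209. 275. 232.] [0.553 0.024]
side 0.42 [253. 150. 257. 164.] [ 0.476 -0.326]
pose [0.5575 0.0388 0.1977] [-180.      0.18   -2.5 ] w 0.0779 gf 0.0
9 rows: [-0.0017, 0.0316, -0.0025] [-0.0, 0.0003, -0.0]
```

>>> play_rows --steps '[[[-0.0017,0.0316,-0.0025,0,0,0,0.087],[-0.0017,0.0316,-0.0025,0,0,0,0.087],[-0.0017,0.0316,-0.0025,0,0,0,0.087],[-0.0017,0.0316,-0.0025,0,0,0,0.087],[-0.0017,0.0316,-0.0025,0,0,0,0.087],[-0.0017,0.0316,-0.0025,0,0,0,0.087],[-0.0017,0.0316,-0.0025,0,0,0,0.087],[-0.0017,0.0316,-0.0025,0,0,0,0.087],[-0.0017,0.0316,-0.0025,0,0,0,0.087],[0,0,0,0,0,0,0.087],[0,0,0,0,0,0,0.087]]]'

```text
time_s: 30.85
tool_pos: [0.5301, -0.245, 0.2207]
tool_rot: [-179.9, 0.1, -2.6]
force: [0.4, 0.8, -0.2]
grip_width: 0.0872
grasp_force: 0.0
```

```bash
python3 see.py .541 -.253; python3 see.py .463 -.325
```

```text
[ 0.5306 -0.2436  0.2207] [-1.799e+02  1.000e-01 -2.480e+00]
expect px [284. 170.]
0.94 [ 19. 148.  83. 188.] [0.558 0.05  0.02 ]
0.5 [  0.  43. 103. 229.] [0.598 0.038 0.02 ]
fit 0.2026 0.556 0.0479 -4.3768
fit 0.2034 0.556 0.0479 -4.4736
fit 0.2036 0.5559 0.0478 -2.0559
fit 0.2043 0.556 0.0477 -5.537
[ 0.5311 -0.2427  0.221 ] [-1.799e+02  8.000e-02 -2.360e+00]
expect px [340. 225.]
0.84 [ 19. 148.  84. 187.] [0.558 0.051 0.02 ]
fit 0.2035 0.5561 0.0476 -4.787
fit 0.2039 0.5561 0.0476 -4.5837
fit 0.2049 0.556 0.0474 -5.6474
fit 0.2063 0.5561 0.0474 -5.3617
```

```bash
cat > seg.py <<'E'
import sys
from h import *
x,y=map(float,sys.argv[1:3])
c=read_camera("wrist"); o=get_obs(); f=c["frame"]; g=cv2.cvtColor(f,cv2.COLOR_RGB2GRAY)
for t in("pod_0_mid","pod_1_mid","pod_2_mid"): print(t,[(round(d["p"],2),np.round(d["extent"]).tolist()) for d in silhouettes("wrist",t)])
n,L,S,C=cv2.connectedComponentsWithStats((g<55).astype(np.uint8))
for i in range(1,n):
    if S[i,4]>80 and S[i,1]<300: print("dark",S[i],p2w(c,*C[i],.045).round(3))
e=w2p(c,[[x,y,.03]])[0]; u,v=e.astype(int); print(e)
hsv=cv2.cvtColor(f,cv2.COLOR_RGB2HSV)
for r in range(max(0,v-45),v+46,9): print(r," ".join(f"{g[r,k]}/{hsv[r,k,1]}" for k in range(max(0,u-60),min(559,u+61),8)))
E
python3 seg.py .541 -.253
```

```text
pod_0_mid [(0.59, [21.0, 146.0, 86.0, 190.0])]
pod_1_mid [(0.63, [330.0, 204.0, 373.0, 245.0])]
pod_2_mid [(0.9, [270.0, 152.0, 314.0, 190.0])]
dark [  0   0  13  34 263] [0.722 0.038 0.045]
dark [495  13  23  41 176] [ 0.685 -0.491  0.045]
dark [ 91  61  11  59 130] [ 0.647 -0.042  0.045]
dark [407  78  13  31 116] [ 0.63  -0.402  0.045]
dark [148 137  33  23 523] [ 0.58  -0.106  0.045]
dark [   0  141  102   53 1706] [0.556 0.048 0.045]
dark [ 60 141  31  43 243] [ 0.569 -0.006  0.045]
dark [280 155  25  34 582] [ 0.545 -0.261  0.045]
dark [ 31 195   9  30  81] [0.51  0.067 0.045]
dark [    0   206   560   214 86218] [ 0.299 -0.244  0.045]
[285.64410839 172.35583958]
127 94/31 95/31 93/31 95/36 95/38 97/30 97/35 97/30 99/32 99/27 96/28 95/33 96/37 96/35 95/33 95/28
136 98/35 95/26 95/35 98/32 99/27 98/32 95/35 93/29 96/30 98/35 94/31 94/33 97/33 95/33 95/33 93/34
145 96/28 97/33 93/31 96/31 96/35 97/28 98/32 97/35 96/35 97/33 99/32 98/28 96/30 98/33 95/35 96/35
154 95/36 98/30 94/36 96/31 100/29 94/31 97/33 105/14 101/12 94/8 91/14 97/30 98/34 98/34 96/33 96/38
163 97/35 100/32 94/36 93/29 96/31 94/36 89/11 99/8 5/204 22/71 109/9 97/30 99/29 98/32 99/30 99/30
172 97/30 98/35 95/31 94/36 95/36 98/35 111/11 23/47 12/55 11/21 73/10 144/20 102/33 93/34 98/28 99/37
181 176/30 176/30 96/31 94/31 94/33 95/36 93/36 107/9 13/64 7/93 135/9 174/32 177/30 176/33 175/32 174/33
190 177/34 105/36 95/33 97/33 95/31 95/33 96/35 96/33 94/36 106/34 176/34 176/32 176/32 176/33 180/31 174/34
199 177/30 97/35 97/35 95/36 94/31 92/29 94/34 94/33 98/35 174/32 174/32 179/31 178/33 175/33 175/32 176/33
208 171/34 95/36 96/38 93/39 93/36 96/30 95/36 96/30 166/36 176/33 179/31 176/33 178/34 178/30 84/15 76/22
217 97/33 96/35 97/31 93/39 93/33 92/29 95/36 98/37 174/33 174/35 174/29 175/34 177/34 176/32 142/10 194/10
```

```bash
cat > seg.py <<'E'
import sys
from h import *
def segfit(x,y,z0=0.):
    c=read_camera("wrist"); o=get_obs(); f=cv2.GaussianBlur(c["frame"],(3,3),0); g=cv2.cvtColor(c["frame"],cv2.COLOR_RGB2GRAY)
    m=((cv2.cvtColor(f,cv2.COLOR_RGB2HSV)[:,:,1]<22)|(g<60)).astype(np.uint8); m=cv2.morphologyEx(m,cv2.MORPH_OPEN,np.ones((3,3)))
    e=w2p(c,[[x,y,.03+z0]])[0]
    n,L,S,C=cv2.connectedComponentsWithStats(m); i=min((i for i in range(1,n) if 300<S[i,4]<9000),key=lambda i:np.linalg.norm(C[i]-e))
    P=p2w(c,*C[i],.03+z0); print(o["tool_pos"].round(4),o["tool_rot"].round(2),"comp",S[i],"exp",e.round(),P.round(3))
    for q in podfit(c,L==i,P[0],P[1],z0)[:]: print("fit",*map(float,q))
    # cost of best flipped by 180
    b=podfit(c,L==i,P[0],P[1],z0)[0]; print("flip",*map(float,podfit(c,L==i,b[1],b[2],z0,yaws=[np.radians(b[3]+180)])[0]))
if __name__=="__main__": segfit(*map(float,sys.argv[1:]))
E
python3 seg.py .541 -.255
```

```text
[ 0.5309 -0.244   0.2217] [-1.7995e+02  1.0000e-02 -2.4500e+00] comp [ 271  148   42   40 1289] exp [286. 172.] [ 0.546 -0.262  0.03 ]
fit 0.3666 0.5416 -0.2621 -10.3766
fit 0.3672 0.5417 -0.262 -9.8089
fit 0.3674 0.5416 -0.262 -9.746
fit 0.3715 0.5418 -0.2623 -10.905
flip 0.4513 0.5475 -0.2625 171.1525
```

```bash
python3 - <<'E'
from h import *
plan([.5416,-.262,.0315],-10.3,4)
E
```

```text
pose [ 0.5309 -0.244   0.2217] [-1.7995e+02  1.0000e-02 -2.4500e+00] w 0.0873 gf 0.0
4 rows: [0.0031, 0.0043, 0.0475] [-0.0002, 0.0001, 0.0343]
```

>>> play_rows --steps '[[[0.0031,0.0043,0.02,0,0,0.0343,0.087],[0.0031,0.0043,0.02,0,0,0.0343,0.087],[0.0031,0.0043,0.02,0,0,0.0343,0.087],[0.0031,0.0043,0.02,0,0,0.0343,0.087],[0,0,0.02,0,0,0,0.087],[0,0,0.02,0,0,0,0.087],[0,0,0.02,0,0,0,0.087],[0,0,0.02,0,0,0,0.087],[0,0,0.02,0,0,0,0.087],[0,0,0.01,0,0,0,0.087],[0,0,0,0,0,0,0.06],[0,0,0,0,0,0,0.04]]]'

```text
time_s: 32.5
tool_pos: [0.5419, -0.2629, 0.0323]
tool_rot: [-180.0, -0.0, -10.4]
force: [0.3, -0.4, -0.2]
grip_width: 0.0776
grasp_force: 0.0
```

>>> play_rows --steps '[[[0,0,0,0,0,0,0.02],[0,0,0,0,0,0,0.005],[0,0,0,0,0,0,0.0],[0,0,0,0,0,0,0.0],[0,0,0,0,0,0,0.0],[0,0,0,0,0,0,0.0],[0,0,0,0,0,0,0.0],[0,0,0,0,0,0,0.0],[0,0,0,0,0,0,0.0],[0,0,0,0,0,0,0.0],[0,0,0,0,0,0,0.0]]]' --force 30

```text
time_s: 33.6
tool_pos: [0.5413, -0.2626, 0.0315]
tool_rot: [-180.0, 0.0, -10.4]
force: [0.1, -0.6, 0.5]
grip_width: 0.0136
grasp_force: 29.8
```

>>> play_rows --steps '[[[0,0,-0.01,0,0,0,0],[0,0,-0.02,0,0,0,0],[0,0,-0.02,0,0,0,0],[0,0,-0.02,0,0,0,0],[0,0,-0.02,0,0,0,0],[0,0,-0.01,0,0,0,0],[0,0,0,0,0,0,0],[0,0,0,0,0,0,0]]]'

```text
time_s: 34.4
tool_pos: [0.5411, -0.2626, 0.1311]
tool_rot: [-180.0, 0.1, -10.4]
force: [-0.1, -0.3, -1.3]
grip_width: 0.0136
grasp_force: 29.8
```

```bash
cat > hand.py <<'E'
from h import *
# lateral/front extents of the held pod's foot against the model
import sys
dz=float(sys.argv[1])
o=get_obs(); t=o["tool_pos"]; c=read_camera("wrist"); yaw=o["tool_rot"][2]; h=cv2.cvtColor(cv2.GaussianBlur(c["frame"],(3,3),0),cv2.COLOR_RGB2HSV)
M=Rn.from_euler("z",yaw,degrees=True).as_matrix(); D=dsh(.027,.018)
def mod(off=0): return w2p(c,np.vstack([np.c_[D,0*th],np.c_[D,0*th+.026]])@M.T+[t[0],t[1],t[2]-dz]+M@[off,0,0])
m=(h[:,:,1]<22).astype(np.uint8); q=mod(); print(t.round(4),"gw",o["grip_width"],"model foot",q.min(0).round(1),q.max(0).round(1))
u=int(q[:,0].mean()); v=int(q[:,1].min())
for k in (-15,0,15): print("col",u+k,[int(m[r,u+k]) for r in range(v-12,v+16)],"model edge row",round(min(p[1] for p in q if abs(p[0]-u-k)<3),1),"first row",v-12)
E
python3 hand.py .0315; python3 - <<'E'
from h import *
plan([.5608,.103,.14],-2.5,12)
E
```

```text
[ 0.5411 -0.2626  0.1311] gw 0.013636696434765595 model foot [237.5 189.8] [316.  260.6]
col 261 [0, 0, 0, 0, 0, 0, 0, 0, 0, 0, 0, 0, 0, 0, 0, 0, 0, 1, 1, 1, 1, 1, 1, 1, 1, 1, 1, 1] model edge row 193.1 first row 177
col 276 [0, 0, 0, 0, 0, 0, 0, 0, 0, 0, 0, 0, 0, 0, 1, 1, 1, 1, 1, 1, 1, 1, 1, 1, 1, 1, 1, 1] model edge row 189.8 first row 177
col 291 [0, 0, 0, 0, 0, 0, 0, 0, 0, 0, 0, 0, 0, 0, 0, 0, 0, 1, 1, 1, 1, 1, 1, 1, 1, 1, 1, 1] model edge row 191.9 first row 177
pose [ 0.5407 -0.2625  0.1306] [-1.7995e+02  1.3000e-01 -1.0360e+01] w 0.0134 gf 29.8
12 rows: [-0.0019, -0.0305, -0.0008] [-0.0001, 0.0002, -0.0114]
```

>>> play_rows --steps '[[[-0.0019,-0.0305,-0.0008,0,0,-0.0114,0],[-0.0019,-0.0305,-0.0008,0,0,-0.0114,0],[-0.0019,-0.0305,-0.0008,0,0,-0.0114,0],[-0.0019,-0.0305,-0.0008,0,0,-0.0114,0],[-0.0019,-0.0305,-0.0008,0,0,-0.0114,0],[-0.0019,-0.0305,-0.0008,0,0,-0.0114,0],[-0.0019,-0.0305,-0.0008,0,0,-0.0114,0],[-0.0019,-0.0305,-0.0008,0,0,-0.0114,0],[-0.0019,-0.0305,-0.0008,0,0,-0.0114,0],[-0.0019,-0.0305,-0.0008,0,0,-0.0114,0],[-0.0019,-0.0305,-0.0008,0,0,-0.0114,0],[-0.0019,-0.0305,-0.0008,0,0,-0.0114,0]]]'

```text
time_s: 35.65
tool_pos: [0.561, 0.104, 0.14]
tool_rot: [180.0, 0.1, -2.5]
force: [0.1, -1.2, -1.5]
grip_width: 0.0134
grasp_force: 29.8
```

>>> play_rows --steps '[[[0,0,0,0,0,0,0],[0,0,0,0,0,0,0],[0,0,0,0,0,0,0]]]'

```text
time_s: 35.95
tool_pos: [0.5616, 0.1015, 0.1406]
tool_rot: [180.0, 0.1, -2.6]
force: [-0.0, -0.7, -0.6]
grip_width: 0.0133
grasp_force: 29.8
```

```bash
python3 - <<'E'
from nest import *
c=read_camera("wrist")
for ks in [(1,),]: print(ks,np.round(grid(c,c["frame"],.5606,.1035,np.radians(-2.5),.064,ks,.008,.0008),4))
plan([.5615,.103,.14],-2.5,1)
E
```

```text
(1,) [  0.5638   0.1035  66.8755 101.9816]
pose [0.5617 0.1013 0.1409] [ 1.7998e+02  7.0000e-02 -2.6500e+00] w 0.0134 gf 29.8
1 rows: [-0.0003, -0.0017, 0.0009] [0.0004, 0.0012, -0.0026]
```

>>> play_rows --steps '[[[-0.0003,-0.0021,0.012,0,0,0,0],[0,0,0.012,0,0,0,0],[0,0,0.012,0,0,0,0],[0,0,0.012,0,0,0,0],[0,0,0.012,0,0,0,0],[0,0,0.012,0,0,0,0],[0,0,0.006,0,0,0,0],[0,0,0.005,0,0,0,0],[0,0,0.005,0,0,0,0],[0,0,0.004,0,0,0,0],[0,0,0.003,0,0,0,0],[0,0,0,0,0,0,0]]]'

```text
time_s: 37.2
tool_pos: [0.5615, 0.1052, 0.0462]
tool_rot: [-180.0, 0.0, -2.5]
force: [-0.8, -0.3, -0.3]
grip_width: 0.0138
grasp_force: 29.8
```

>>> play_rows --steps '[[[0,0,0.002,0,0,0,0],[0,0,0,0,0,0,0],[0,0,0,0,0,0,0.025],[0,0,0,0,0,0,0.03],[0,0,0,0,0,0,0.03],[0,0,-0.005,0,0,0,0.03],[0,0,-0.02,0,0,0,0.03],[0,0,-0.03,0,0,0,0.03],[0,0,-0.04,0,0,0,0.06],[0,0,-0.04,0,0,0,0.087],[0,0,-0.03,0,0,0,0.087],[0,0,0,0,0,0,0.087]]]'

```text
time_s: 38.4
tool_pos: [0.5649, 0.1056, 0.2156]
tool_rot: [-179.8, -0.5, -2.5]
force: [-0.4, -0.1, 0.7]
grip_width: 0.0544
grasp_force: 0.0
```

```bash
python3 see.py .5608 .103 .012; python3 see.py .558 .039 .012; python3 - <<'E'
from h import *
plan([.45,-.30,.22],-2.5,12)
E
```

```text
[0.5634 0.1054 0.2127] [-179.85   -0.3    -2.53]
expect px [281. 186.]
0.8 [309. 164. 355. 206.] [0.556 0.036 0.02 ]
fit 0.2829 0.5574 0.0392 -1.9185
fit 0.283 0.5572 0.0393 -2.1438
fit 0.2839 0.5573 0.0393 -2.1394
fit 0.2853 0.5574 0.0391 0.1479
[0.5614 0.1051 0.2091] [-1.7997e+02  5.0000e-02 -2.5200e+00]
expect px [331. 184.]
0.91 [312. 162. 356. 207.] [0.555 0.033 0.02 ]
0.27 [196. 156. 363. 242.] [0.538 0.104 0.02 ]
0.25 [ 48. 228. 107. 265.] [0.483 0.384 0.02 ]
fit 0.3179 0.5572 0.0396 -2.8259
fit 0.3196 0.5573 0.0398 -1.7786
fit 0.3212 0.5571 0.0397 -2.7109
fit 0.3218 0.5572 0.0396 -0.8797
pose [0.561  0.105  0.2084] [-1.7999e+02  1.2000e-01 -2.5300e+00] w 0.0703 gf 0.0
12 rows: [-0.0078, 0.0341, -0.001] [-0.0, 0.0002, -0.0]
```

>>> play_rows --steps '[[[-0.0078,0.0341,-0.001,0,0,0,0.087],[-0.0078,0.0341,-0.001,0,0,0,0.087],[-0.0078,0.0341,-0.001,0,0,0,0.087],[-0.0078,0.0341,-0.001,0,0,0,0.087],[-0.0078,0.0341,-0.001,0,0,0,0.087],[-0.0078,0.0341,-0.001,0,0,0,0.087],[-0.0078,0.0341,-0.001,0,0,0,0.087],[-0.0078,0.0341,-0.001,0,0,0,0.087],[-0.0078,0.0341,-0.001,0,0,0,0.087],[-0.0078,0.0341,-0.001,0,0,0,0.087],[-0.0078,0.0341,-0.001,0,0,0,0.087],[-0.0078,0.0341,-0.001,0,0,0,0.087]]]'

```text
time_s: 39.8
tool_pos: [0.4489, -0.3004, 0.2199]
tool_rot: [-179.9, 0.1, -2.5]
force: [0.5, 0.3, 0.7]
grip_width: 0.0872
grasp_force: 0.0
```

>>> play_rows --steps '[[[0,0,0,0,0,0,0.087],[0,0,0,0,0,0,0.087],[0,0,0,0,0,0,0.087]]]'

```text
time_s: 40.1
tool_pos: [0.4504, -0.2981, 0.2202]
tool_rot: [-179.9, 0.1, -2.4]
force: [0.9, 1.2, 0.3]
grip_width: 0.0871
grasp_force: 0.0
```

```bash
python3 seg.py .463 -.327; python3 - <<'E'
from h import *
read_camera("wrist")
for t in("pod_0_mid","pod_2_mid"): print(t,[(round(d["p"],2),np.round(d["extent"]).tolist()) for d in silhouettes("wrist",t)])
E
```

```text
[ 0.4506 -0.2979  0.2204] [-1.799e+02  9.000e-02 -2.390e+00] comp [ 291  147   42   40 1296] exp [300. 170.] [ 0.466 -0.342  0.03 ]
fit 0.3328 0.4616 -0.342 -18.2505
fit 0.3355 0.4618 -0.3421 -16.128
fit 0.3367 0.462 -0.3421 -14.9244
fit 0.3376 0.4621 -0.3417 -15.1152
flip 0.4145 0.4682 -0.3433 162.904
pod_0_mid [(0.92, [2.0, 85.0, 24.0, 121.0])]
pod_2_mid []
```

```bash
python3 - <<'E'
from h import *
plan([.4615,-.3425,.0315],-16.5,4)
E
```

```text
pose [ 0.4507 -0.2984  0.221 ] [-1.7994e+02  4.0000e-02 -2.4000e+00] w 0.087 gf 0.0
4 rows: [0.0042, 0.0106, 0.0474] [-0.0003, 0.0002, 0.0615]
```

>>> play_rows --steps '[[[0.0042,0.0106,0.02,0,0,0.0615,0.087],[0.0042,0.0106,0.02,0,0,0.0615,0.087],[0.0042,0.0106,0.02,0,0,0.0615,0.087],[0.0042,0.0106,0.02,0,0,0.0615,0.087],[0,0,0.02,0,0,0,0.087],[0,0,0.02,0,0,0,0.087],[0,0,0.02,0,0,0,0.087],[0,0,0.02,0,0,0,0.087],[0,0,0.02,0,0,0,0.087],[0,0,0.0095,0,0,0,0.087],[0,0,0,0,0,0,0.06],[0,0,0,0,0,0,0.04]]]'

```text
time_s: 41.5
tool_pos: [0.4615, -0.3437, 0.0323]
tool_rot: [-180.0, -0.0, -16.6]
force: [-0.1, -0.9, 0.5]
grip_width: 0.0779
grasp_force: 0.0
```

>>> play_rows --steps '[[[0,0,0,0,0,0,0.02],[0,0,0,0,0,0,0.005],[0,0,0,0,0,0,0.0],[0,0,0,0,0,0,0.0],[0,0,0,0,0,0,0.0],[0,0,0,0,0,0,0.0],[0,0,0,0,0,0,0.0],[0,0,0,0,0,0,0.0],[0,0,0,0,0,0,0.0],[0,0,0,0,0,0,0.0],[0,0,0,0,0,0,0.0]]]' --force 30

```text
time_s: 42.6
tool_pos: [0.4609, -0.3436, 0.0316]
tool_rot: [-180.0, 0.0, -16.6]
force: [-0.6, 0.6, -1.6]
grip_width: 0.0137
grasp_force: 29.9
```

>>> play_rows --steps '[[[0,0,-0.01,0,0,0,0],[0,0,-0.02,0,0,0,0],[0,0,-0.02,0,0,0,0],[0,0,-0.02,0,0,0,0],[0,0,-0.02,0,0,0,0],[0,0,-0.02,0,0,0,0],[0,0,0,0,0,0,0],[0,0,0,0,0,0,0]]]'

```text
time_s: 43.4
tool_pos: [0.4611, -0.3437, 0.1419]
tool_rot: [-180.0, -0.0, -16.6]
force: [0.4, 0.4, -1.3]
grip_width: 0.0136
grasp_force: 29.9
```

```bash
python3 hand.py .0315; python3 - <<'E'
from h import *
plan([.52,-.07,.15],-9,8)
plan([.563,.167,.15],-2.5,8,start=([.52,-.07,.15],-9))
E
```

```text
[ 0.4611 -0.3437  0.1419] gw 0.01355967370645312 model foot [237.5 190.1] [315.9 260.9]
col 261 [0, 0, 0, 0, 0, 0, 0, 0, 0, 0, 0, 0, 0, 0, 0, 0, 1, 1, 1, 1, 1, 1, 1, 1, 1, 1, 1, 1] model edge row 193.3 first row 178
col 276 [0, 0, 0, 0, 0, 0, 0, 0, 0, 0, 0, 0, 0, 1, 1, 1, 1, 1, 1, 1, 1, 1, 1, 1, 1, 1, 1, 1] model edge row 190.1 first row 178
col 291 [0, 0, 0, 0, 0, 0, 0, 0, 0, 0, 0, 0, 0, 0, 0, 0, 1, 1, 1, 1, 1, 1, 1, 1, 1, 1, 1, 1] model edge row 192.2 first row 178
pose [ 0.4606 -0.3433  0.141 ] [-1.7995e+02  8.0000e-02 -1.6620e+01] w 0.0137 gf 29.9
8 rows: [-0.0006, -0.035, -0.0011] [-0.0001, 0.0002, -0.0166]
pose [ 0.52 -0.07  0.15] [-1.7995e+02  8.0000e-02 -1.6620e+01] w 0.0137 gf 29.9
8 rows: [0.0022, -0.03, -0.0] [0.0, 0.0, -0.0142]
```

>>> play_rows --steps '[[[-0.0006,-0.035,-0.0011,0,0,-0.0166,0],[-0.0006,-0.035,-0.0011,0,0,-0.0166,0],[-0.0006,-0.035,-0.0011,0,0,-0.0166,0],[-0.0006,-0.035,-0.0011,0,0,-0.0166,0],[-0.0006,-0.035,-0.0011,0,0,-0.0166,0],[-0.0006,-0.035,-0.0011,0,0,-0.0166,0],[-0.0006,-0.035,-0.0011,0,0,-0.0166,0],[-0.0006,-0.035,-0.0011,0,0,-0.0166,0]]]'

```text
time_s: 44.25
tool_pos: [0.5198, -0.0688, 0.1493]
tool_rot: [-180.0, 0.2, -9.0]
force: [-0.1, 0.4, -1.7]
grip_width: 0.0138
grasp_force: 29.9
```

>>> play_rows --steps '[[[0.0022,-0.03,0,0,0,-0.0142,0],[0.0022,-0.03,0,0,0,-0.0142,0],[0.0022,-0.03,0,0,0,-0.0142,0],[0.0022,-0.03,0,0,0,-0.0142,0],[0.0022,-0.03,0,0,0,-0.0142,0],[0.0022,-0.03,0,0,0,-0.0142,0],[0.0022,-0.03,0,0,0,-0.0142,0],[0.0022,-0.03,0,0,0,-0.0142,0],[0,0,0,0,0,0,0],[0,0,0,0,0,0,0],[0,0,0,0,0,0,0]]]'

```text
time_s: 45.35
tool_pos: [0.5635, 0.1647, 0.1498]
tool_rot: [179.9, 0.1, -2.6]
force: [0.1, -0.4, -0.8]
grip_width: 0.0136
grasp_force: 29.9
```

```bash
python3 - <<'E'
from h import *
plan([.5637,.1675,.141],-2.5,1)
E
```

```text
pose [0.5635 0.1647 0.1498] [ 1.7995e+02  1.1000e-01 -2.5900e+00] w 0.0136 gf 29.9
1 rows: [0.0001, -0.0028, 0.0088] [0.0009, 0.0018, -0.0016]
```

>>> play_rows --steps '[[[0,-0.002,0.012,0,0,0,0],[0,0,0.012,0,0,0,0],[0,0,0.012,0,0,0,0],[0,0,0.012,0,0,0,0],[0,0,0.012,0,0,0,0],[0,0,0.012,0,0,0,0],[0,0,0.012,0,0,0,0],[0,0,0.007,0,0,0,0],[0,0,0.005,0,0,0,0],[0,0,0.005,0,0,0,0],[0,0,0.003,0,0,0,0],[0,0,0,0,0,0,0]]]'

```text
time_s: 46.55
tool_pos: [0.5639, 0.1684, 0.0466]
tool_rot: [-180.0, 0.0, -2.5]
force: [0.4, 0.2, -1.4]
grip_width: 0.0138
grasp_force: 29.9
```

>>> play_rows --steps '[[[0,0,0.0025,0,0,0,0],[0,0,0,0,0,0,0],[0,0,0,0,0,0,0.025],[0,0,0,0,0,0,0.03],[0,0,0,0,0,0,0.03],[0,0,-0.005,0,0,0,0.03],[0,0,-0.02,0,0,0,0.03],[0,0,-0.03,0,0,0,0.03],[0,0,-0.04,0,0,0,0.06],[0,0,-0.04,0,0,0,0.087],[0,0,-0.03,0,0,0,0.087],[0,0,0,0,0,0,0.087]]]'

```text
time_s: 47.75
tool_pos: [0.5671, 0.1691, 0.2155]
tool_rot: [-179.7, -0.5, -2.5]
force: [0.5, -0.0, -0.2]
grip_width: 0.0541
grasp_force: 0.0
```

```bash
python3 - <<'E'
from h import *
plan([.50,.10,.25],-2.5,4)
E
```

```text
pose [0.5671 0.1691 0.2155] [-179.72   -0.52   -2.52] w 0.0541 gf 0.0
4 rows: [-0.016, 0.018, -0.0088] [-0.0012, -0.0023, -0.0001]
```

>>> play_rows --steps '[[[-0.016,0.018,-0.0088,0,0,0,0.087],[-0.016,0.018,-0.0088,0,0,0,0.087],[-0.016,0.018,-0.0088,0,0,0,0.087],[-0.016,0.018,-0.0088,0,0,0,0.087],[0,0,0,0,0,0,0.087],[0,0,0,0,0,0,0.087],[0,0,0,0,0,0,0.087]]]'

```text
time_s: 48.45
tool_pos: [0.497, 0.0999, 0.244]
tool_rot: [-180.0, 0.0, -2.4]
force: [0.4, 0.4, -0.7]
grip_width: 0.087
grasp_force: 0.0
```

```bash
cat > check.py <<'E'
from h import *
import sys
dx=float(sys.argv[1]) if len(sys.argv)>1 else 0.
c=read_camera("wrist"); o=get_obs(); print(o["tool_pos"].round(4),o["tool_rot"].round(2))
g=cv2.cvtColor(c["frame"],cv2.COLOR_RGB2GRAY)
for n in ("pod_0_mid","pod_1_mid","pod_2_mid"): print([(round(d["p"],2),np.round(d["extent"]).tolist()) for d in silhouettes("wrist",n)])
for k,nm in ((1,"nest0"),(0,"nest1"),(-1,"nest2")):
    x,y=.5605+k*.0028+dx,.1035+k*.064-dx*.0436
    e=w2p(c,[[x,y,.05]])[0]; w=np.zeros_like(g); cv2.circle(w,tuple(e.astype(int)),30,1,-1)
    d=((g<38)&(w>0)).astype(np.uint8); n,L,S,C=cv2.connectedComponentsWithStats(d); i=1+np.argmax(S[1:,4]); d=cv2.resize((L==i).astype(np.uint8),(1120,840),interpolation=0)
    out=[]
    for z0 in (.012,.026):
        def cost(p):
            b=podmodel(c,p[0]/1e3,p[1]/1e3,p[2]/30,z0)[1]; return 1-(b&d).sum()/max(1,(b|d).sum())
        s=np.array([x*1e3,y*1e3,-1.3]); r=minimize(cost,s,method="Nelder-Mead",options=dict(initial_simplex=s+np.array([[0,0,0],[5,0,0],[0,5,0],[0,0,4]]),maxiter=120))
        out.append((z0,round(r.fun,3),(r.x[:2]/1e3-[x,y]).round(4).tolist(),round(np.degrees(r.x[2]/30),1)))
    print(nm,S[i].tolist(),out)
E
python3 check.py
```

```text
[0.497  0.0999 0.2438] [-1.7998e+02  7.0000e-02 -2.4400e+00]
[(0.68, [305.0, 108.0, 348.0, 142.0])]
[(0.72, [200.0, 109.0, 245.0, 144.0])]
[(0.61, [251.0, 110.0, 293.0, 146.0]), (0.55, [54.0, 176.0, 124.0, 253.0])]
nest0 [210, 112, 24, 32, 580] [(0.012, np.float64(0.225), [0.0, -0.001], np.float64(0.4)), (0.026, np.float64(0.239), [-0.0006, -0.0047], np.float64(-0.3))]
nest1 [260, 112, 24, 32, 554] [(0.012, np.float64(0.343), [-0.0003, 0.001], np.float64(0.8)), (0.026, np.float64(0.345), [0.0006, 0.0008], np.float64(0.3))]
nest2 [312, 112, 24, 32, 583] [(0.012, np.float64(0.232), [-0.0005, 0.0014], np.float64(-2.5)), (0.026, np.float64(0.254), [0.0009, 0.0038], np.float64(-2.4))]
```

All three pods sit in the nests: same rib-top row (112), correct spacing and fit offsets ≤ 1.5 mm. Next, close the fingers and push the tab's front edge.

```bash
python3 - <<'E'
from h import *
plan([.459,.107,.244],-2.5,2)
E
```

```text
pose [0.497  0.0996 0.2439] [-1.80e+02  7.00e-02 -2.46e+00] w 0.0871 gf 0.0
2 rows: [-0.0191, -0.0029, -0.0001] [-0.0, 0.0006, 0.0004]
```

>>> play_rows --steps '[[[-0.019,-0.0045,0,0,0,0,0.0],[-0.019,-0.0045,0.01,0,0,0,0.0],[0,0,0.03,0,0,0,0],[0,0,0.03,0,0,0,0],[0,0,0.03,0,0,0,0],[0,0,0.03,0,0,0,0],[0,0,0.02,0,0,0,0],[0,0,0.02,0,0,0,0],[0,0,0.02,0,0,0,0],[0,0,0.015,0,0,0,0],[0,0,0.01,0,0,0,0],[0,0,0,0,0,0,0]]]'

```text
time_s: 49.85
tool_pos: [0.4582, 0.1096, 0.0281]
tool_rot: [180.0, 0.2, -2.5]
force: [-0.7, 0.4, 0.3]
grip_width: 0.0024
grasp_force: 0.0
```

>>> play_rows --steps '[[[0.006,0,0,0,0,0,0],[0.006,0,0,0,0,0,0],[0.005,0,0,0,0,0,0],[0.005,0,0,0,0,0,0],[0.006,0,0,0,0,0,0],[0.007,0,0,0,0,0,0],[0.007,0,0,0,0,0,0],[0.007,0,0,0,0,0,0],[0.007,0,0,0,0,0,0],[0.007,0,0,0,0,0,0],[0.007,0,0,0,0,0,0],[0,0,0,0,0,0,0]]]'

```text
time_s: 51.05
tool_pos: [0.5304, 0.1066, 0.0295]
tool_rot: [-180.0, -0.0, -2.5]
force: [-0.2, -0.4, 0.2]
grip_width: 0.0003
grasp_force: 0.0
```

>>> play_rows --steps '[[[0.006,0,0,0,0,0,0],[0.006,0,0,0,0,0,0],[0.005,0,0,0,0,0,0],[0.004,0,0,0,0,0,0],[0.003,0,0,0,0,0,0],[0,0,0,0,0,0,0]]]'

```text
time_s: 51.65
tool_pos: [0.5539, 0.1056, 0.0295]
tool_rot: [-180.0, -0.0, -2.5]
force: [-0.6, -0.2, -0.8]
grip_width: 0.0004
grasp_force: 0.2
```

```bash
python3 - <<'E'
from h import *
np.set_printoptions(precision=3,suppress=True)
for cam in ("side","scene","wrist"):
    c=read_camera(cam)
    for n in ("tray","pod_1_mid","pod_2_mid"): print(cam,n,[(round(d["p"],2),np.round(d["extent"]).tolist()) for d in silhouettes(cam,n)])
c=read_camera("wrist"); print("out  pods exp",w2p(c,[[.5633,.1675,.05],[.5605,.1035,.05],[.5577,.0395,.05]])); print("home exp",w2p(c,[[.6483,.164,.05],[.6455,.1,.05],[.6427,.036,.05],[.5917,.1015,.04]]))
E
```

```text
side tray [(0.58, [259.0, 222.0, 295.0, 272.0])]
side pod_1_mid [(0.59, [268.0, 244.0, 278.0, 262.0]), (0.44, [266.0, 235.0, 297.0, 274.0])]
side pod_2_mid [(0.54, [257.0, 225.0, 275.0, 246.0])]
scene tray [(0.86, [216.0, 210.0, 282.0, 267.0])]
scene pod_1_mid [(0.68, [219.0, 236.0, 244.0, 258.0]), (0.58, [379.0, 146.0, 396.0, 165.0]), (0.42, [213.0, 210.0, 282.0, 273.0])]
scene pod_2_mid [(0.59, [246.0, 227.0, 252.0, 242.0])]
wrist tray []
wrist pod_1_mid [(0.38, [232.0, 163.0, 323.0, 255.0])]
wrist pod_2_mid [(0.84, [234.0, 163.0, 320.0, 255.0]), (0.59, [0.0, 0.0, 560.0, 257.0])]
out  pods exp [[172.491 242.289]
 [279.782 242.269]
 [387.08  242.249]]
home exp [[154.755  89.757]
 [279.435  89.729]
 [404.124  89.701]
 [280.83  187.358]]
```

```bash
python3 - <<'E'
from h import *
np.set_printoptions(precision=3,suppress=True)
c=read_camera("wrist"); f=c["frame"]; g=cv2.cvtColor(f,cv2.COLOR_RGB2GRAY); print(get_obs()["tool_pos"],get_obs()["force"])
print("front edge of pod foot z.038/.012:",p2w(c,277,163,.038),p2w(c,277,163,.012), "lateral",p2w(c,233,210,.038),p2w(c,321,210,.038))
print("col277",[(r,int(g[r,277])) for r in range(0,262,6)])
print("col200",[(r,int(g[r,200])) for r in range(0,262,6)])
for n in ("tray_hole","nest_1","tray","station","pod_0_mid"): print(n,[(round(d["p"],2),np.round(d["extent"]).tolist()) for d in silhouettes("wrist",n)])
E
```

```text
[0.553 0.106 0.029] [-0.155  0.576 -0.874]
front edge of pod foot z.038/.012: [0.606 0.103 0.038] [0.602 0.104 0.012] lateral [0.578 0.132 0.038] [0.576 0.077 0.038]
col277 [(0, 217), (6, 218), (12, 217), (18, 221), (24, 224), (30, 225), (36, 223), (42, 223), (48, 223), (54, 225), (60, 226), (66, 230), (72, 229), (78, 228), (84, 229), (90, 228), (96, 229), (102, 229), (108, 229), (114, 228), (120, 196), (126, 131), (132, 136), (138, 133), (144, 137), (150, 126), (156, 68), (162, 99), (168, 142), (174, 105), (180, 17), (186, 16), (192, 17), (198, 21), (204, 22), (210, 17), (216, 22), (222, 14), (228, 19), (234, 20), (240, 16), (246, 18), (252, 14), (258, 19)]
col200 [(0, 219), (6, 222), (12, 223), (18, 223), (24, 223), (30, 226), (36, 137), (42, 121), (48, 120), (54, 122), (60, 125), (66, 226), (72, 225), (78, 227), (84, 230), (90, 230), (96, 231), (102, 231), (108, 231), (114, 230), (120, 233), (126, 232), (132, 134), (138, 135), (144, 133), (150, 131), (156, 126), (162, 120), (168, 99), (174, 98), (180, 137), (186, 139), (192, 140), (198, 137), (204, 83), (210, 27), (216, 39), (222, 134), (228, 133), (234, 136), (240, 51), (246, 50), (252, 64), (258, 20)]
tray_hole [(0.59, [121.0, 155.0, 441.0, 253.0])]
nest_1 [(0.91, [119.0, 151.0, 442.0, 258.0])]
tray [(0.85, [118.0, 156.0, 436.0, 255.0])]
station [(0.71, [0.0, 0.0, 560.0, 257.0])]
pod_0_mid [(0.86, [336.0, 164.0, 429.0, 259.0])]
```

```bash
python3 - <<'E'
from h import *
np.set_printoptions(precision=3,suppress=True)
c=read_camera("wrist"); g=cv2.cvtColor(c["frame"],cv2.COLOR_RGB2GRAY); t=get_obs()["tool_pos"]; print(t)
for x in (.50,.52,.54,.55,.56,.58,.60): print(x,"rows z.04,.026,.0:",w2p(c,[[x,.145,.04],[x,.145,.026],[x,.145,0]]).round(0).tolist())
print("TCP px",w2p(c,[t,t+[0,0,.02],t+[.0095,0,.02],t+[0,0,.07]]).round(0).tolist())
for col in (130,160,200,225,335,360,430): print(col,[int(g[r,col]) for r in range(150,270,4)])
s=read_camera("side"); gs=cv2.cvtColor(s["frame"],cv2.COLOR_RGB2GRAY)
for q in (.085,.067,.05,.03): print(q,"side tab corner L/R, panel L end:",w2p(s,[[.5717-q,.07,.04],[.5745-q,.135,.04],[.6-q,.205,.035]]).round(1).tolist())
for r in range(226,282,5): print(r,[int(v) for v in gs[r,250:312:2]])
E
```

```text
[0.553 0.106 0.029]
0.5 rows z.04,.026,.0: [[223.0, 319.0], [227.0, 307.0], [232.0, 287.0]]
0.52 rows z.04,.026,.0: [[221.0, 294.0], [224.0, 283.0], [230.0, 265.0]]
0.54 rows z.04,.026,.0: [[217.0, 268.0], [221.0, 258.0], [228.0, 242.0]]
0.55 rows z.04,.026,.0: [[216.0, 254.0], [220.0, 245.0], [226.0, 231.0]]
0.56 rows z.04,.026,.0: [[214.0, 239.0], [218.0, 231.0], [225.0, 218.0]]
0.58 rows z.04,.026,.0: [[211.0, 209.0], [215.0, 203.0], [223.0, 193.0]]
0.6 rows z.04,.026,.0: [[207.0, 177.0], [212.0, 172.0], [220.0, 166.0]]
TCP px [[277.0, 240.0], [277.0, 253.0], [276.0, 239.0], [276.0, 303.0]]
130 [223, 221, 228, 232, 228, 229, 230, 229, 227, 155, 163, 170, 175, 202, 192, 185, 208, 214, 217, 219, 218, 216, 104, 47, 51, 120, 181, 221, 221, 220]
160 [223, 171, 117, 80, 127, 136, 139, 88, 15, 21, 16, 23, 25, 25, 24, 7, 19, 16, 11, 19, 26, 23, 15, 19, 18, 18, 4, 219, 221, 220]
200 [128, 213, 54, 121, 119, 99, 97, 157, 139, 139, 139, 138, 138, 111, 52, 31, 28, 66, 131, 134, 137, 137, 51, 51, 50, 68, 25, 13, 23, 21]
225 [127, 125, 130, 135, 133, 132, 130, 77, 50, 46, 57, 60, 69, 67, 69, 68
[... 1953 characters left out ...]
 61, 41, 83, 162, 222, 214, 218, 216, 214, 214, 215, 214, 214, 214]
266 [136, 135, 134, 137, 137, 137, 135, 134, 212, 204, 147, 49, 43, 89, 83, 204, 232, 228, 246, 85, 230, 215, 212, 214, 214, 215, 214, 214, 214, 215, 213]
271 [135, 135, 136, 136, 135, 136, 135, 128, 221, 186, 134, 103, 103, 86, 115, 192, 190, 195, 221, 214, 210, 212, 213, 217, 215, 216, 215, 214, 213, 213, 213]
276 [137, 140, 137, 135, 135, 152, 130, 99, 227, 216, 216, 215, 213, 214, 214, 215, 215, 216, 216, 215, 215, 216, 216, 216, 216, 215, 213, 214, 214, 212, 211]
281 [188, 209, 223, 218, 215, 215, 216, 216, 215, 218, 216, 212, 215, 216, 216, 215, 213, 215, 214, 214, 216, 215, 215, 216, 213, 216, 213, 211, 211, 210, 209]
```

```bash
python3 - <<'E'
from h import *
np.set_printoptions(precision=1,suppress=True)
t=get_obs()["tool_pos"]; print(t)
for cam in ("side","scene","wrist"):
    c=read_camera(cam); print(cam,"TCP",w2p(c,[t,t+[0,0,.05]]).tolist())
    for q in (.085,.067,.045,.03,.0):
        for k in (1,0,-1):
            x,y=.5605+k*.0028+(.085-q),.1035+k*.064-(.085-q)*.0436
            m,r=podmodel(c,x,y,np.radians(-2.5),.012); ys,xs=np.where(m); 
            if len(xs): ry,rx=np.where(r); print(q,"nest",1-k,"pod",xs.min()/2,ys.min()/2,xs.max()/2,ys.max()/2,"rib",rx.min()/2,ry.min()/2,rx.max()/2,ry.max()/2)
E
```

```text
[0.6 0.1 0. ]
side TCP [[274.6862697216862, 237.78016000098782], [274.9007273103663, 224.62723841909659]]
0.085 nest 0 pod 269.0 238.0 287.0 263.0 rib 271.0 238.0 285.0 253.0
0.085 nest 1 pod 263.0 223.5 280.0 248.0 rib 264.5 223.5 278.0 238.5
0.085 nest 2 pod 257.0 210.5 273.5 234.0 rib 258.5 210.5 271.5 225.0
0.067 nest 0 pod 263.0 239.0 280.5 264.0 rib 264.5 239.0 278.5 254.5
0.067 nest 1 pod 257.0 225.0 274.0 249.0 rib 258.5 225.0 272.0 239.5
0.067 nest 2 pod 251.0 211.5 267.5 235.0 rib 252.5 211.5 265.5 226.0
0.045 nest 0 pod 255.5 240.5 273.0 265.5 rib 257.0 240.5 271.0 256.0
0.045 nest 1 pod 249.5 226.0 266.5 250.5 rib 251.0 226.0 264.5 241.0
0.045 nest 2 pod 244.0 212.5 260.5 236.5 rib 245.5 212.5 258.5 227.0
0.03 nest 0 pod 250.0 241.5 268.0 266.5 rib 251.5 241.5 265.5 257.0
0.03 nest 1 pod 244.5 227.0 261.5 251.5 rib 246.0 227.0 259.5 242.0
0.03 nest 2 pod 239.0 213.5 256.0 237.5 rib 240.5 213.5 253.5 228.0
0.0 nest 0 pod 239.5 243.5 257.5 269.0 rib 241.0 243.5 255.0 259.0
0.0 nest 1 pod 234.0 229.0 251.5 253.5 rib 235.5 229.0 249.5 244.0
0.0 nest 2 pod 229.0 215.5 246.0 23
[... 1562 characters left out ...]
 rib 265.5 174.0 294.5 256.0
0.067 nest 2 pod 333.0 158.5 427.5 256.0 rib 370.0 174.0 427.5 256.0
0.045 nest 0 pod 125.5 124.0 224.5 215.5 rib 125.5 136.0 186.5 215.5
0.045 nest 1 pod 234.5 124.0 325.0 215.5 rib 264.5 136.0 295.0 215.5
0.045 nest 2 pod 335.0 124.0 434.5 215.5 rib 373.0 136.0 434.5 215.5
0.03 nest 0 pod 120.5 97.5 223.0 186.0 rib 120.5 107.0 184.0 186.0
0.03 nest 1 pod 233.5 97.5 326.0 186.0 rib 264.0 107.0 295.5 186.0
0.03 nest 2 pod 336.0 97.5 439.5 186.0 rib 375.5 107.0 439.5 186.0
0.0 nest 0 pod 109.0 31.0 220.5 125.5 rib 109.0 31.0 179.0 121.0
0.0 nest 1 pod 231.0 31.0 328.5 125.0 rib 263.0 31.0 297.0 121.0
0.0 nest 2 pod 339.0 30.5 451.0 125.0 rib 380.5 30.5 451.0 121.0
```

The tray is only about 18 mm in (q ≈ 0.067), although the TCP is already at x = 0.553. The closed fingertips evidently cleared the tab and are pressing on pod_1's rib. I'll back off, raise, and recheck the pods.

>>> play_rows --steps '[[[-0.003,0,-0.002,0,0,0,0],[-0.002,0,-0.01,0,0,0,0],[0,0,-0.03,0,0,0,0],[0,0,-0.04,0,0,0,0],[-0.02,0,-0.04,0,0,0,0],[-0.03,0,-0.04,0,0,0,0],[-0.015,0,-0.04,0,0,0,0],[0,0,-0.01,0,0,0,0],[0,0,0,0,0,0,0],[0,0,0,0,0,0,0]]]'

```text
time_s: 53.85
tool_pos: [0.4832, 0.1084, 0.2407]
tool_rot: [-180.0, 0.1, -2.5]
force: [0.3, 0.2, -1.5]
grip_width: 0.0004
grasp_force: 0.0
```

```bash
python3 check.py .018; python3 - <<'E'
from h import *
c=read_camera("wrist"); g=cv2.cvtColor(c["frame"],cv2.COLOR_RGB2GRAY)
# tab: gray profile along the tray centreline and just beside the hole, z=.04
for y0 in (.104,.122):
    xs=np.arange(.46,.60,.004); q=w2p(c,[[x,y0-(x-.52)*.0436,.04] for x in xs]).round().astype(int); print(y0,[(round(float(x),3),int(g[v,u])) for x,(u,v) in zip(xs,q)])
E
```

```text
[0.4829 0.1083 0.2399] [ 1.7997e+02  1.5000e-01 -2.5300e+00]
[(0.76, [309.0, 83.0, 356.0, 121.0])]
[(0.63, [204.0, 80.0, 248.0, 119.0])]
[(0.86, [256.0, 82.0, 304.0, 120.0])]
nest0 [215, 83, 23, 33, 553] [(0.012, np.float64(0.242), [-0.0028, -0.0012], np.float64(-1.4)), (0.026, np.float64(0.274), [-0.0032, -0.0036], np.float64(0.8))]
nest1 [266, 82, 25, 34, 558] [(0.012, np.float64(0.401), [-0.0001, 0.001], np.float64(0.2)), (0.026, np.float64(0.406), [-0.0014, 0.0009], np.float64(0.6))]
nest2 [319, 83, 24, 34, 606] [(0.012, np.float64(0.249), [-0.0022, 0.0024], np.float64(-4.1)), (0.026, np.float64(0.268), [-0.0017, 0.0048], np.float64(-1.5))]
0.104 [(0.46, 187), (0.464, 185), (0.468, 187), (0.472, 187), (0.476, 190), (0.48, 187), (0.484, 161), (0.488, 130), (0.492, 105), (0.496, 106), (0.5, 103), (0.504, 53), (0.508, 56), (0.512, 103), (0.516, 103), (0.52, 103), (0.524, 104), (0.528, 105), (0.532, 104), (0.536, 63), (0.54, 59), (0.544, 55), (0.548, 54), (0.552, 103), (0.556, 66), (0.56, 101), (0.564, 38), (0.568, 13), (0.572, 7), (0.576, 20), (0.58, 14), (0.584, 22), (0.588, 28), (0.592, 36), (0.596, 38)]
0.122 [(0.46, 185), (0.464, 190), (0.468, 189), (0.472, 188), (0.476, 190), (0.48, 188), (0.484, 189), (0.488, 186), (0.492, 182), (0.496, 105), (0.5, 103), (0.504, 58), (0.508, 59), (0.512, 53), (0.516, 57), (0.52, 56), (0.524, 55), (0.528, 57), (0.532, 58), (0.536, 57), (0.54, 57), (0.544, 54), (0.548, 51), (0.552, 104), (0.556, 63), (0.56, 110), (0.564, 118), (0.568, 114), (0.572, 97), (0.576, 49), (0.58, 33), (0.584, 116), (0.588, 194), (0.592, 217), (0.596, 219)]
```

>>> play_rows --steps '[[[-0.008,0,0.03,0,0,0,0],[0,0,0.04,0,0,0,0],[0,0,0.04,0,0,0,0],[0,0,0.04,0,0,0,0],[0,0,0.03,0,0,0,0],[0,0,0.02,0,0,0,0],[0,0,0.015,0,0,0,0],[0,0,0.01,0,0,0,0],[0,0,0.005,0,0,0,0],[0,0,0,0,0,0,0],[0,0,0,0,0,0,0]]]'

```text
time_s: 55.2
tool_pos: [0.4759, 0.1093, 0.0121]
tool_rot: [-179.9, -0.0, -2.5]
force: [0.6, 0.4, 0.4]
grip_width: 0.0002
grasp_force: 0.0
```

>>> play_rows --steps '[[[0.006,0,0,0,0,0,0],[0.006,0,0,0,0,0,0],[0.006,0,0,0,0,0,0],[0.006,0,0,0,0,0,0],[0.006,0,0,0,0,0,0]]]'

```text
time_s: 55.7
tool_pos: [0.5054, 0.108, 0.0115]
tool_rot: [-180.0, 0.1, -2.5]
force: [-2.6, -0.1, 1.2]
grip_width: 0.001
grasp_force: 1.2
```

```bash
cat > tq.py <<'E'
from h import *
# tray extension from pod rows in the wrist view
o=get_obs(); c=read_camera("wrist"); g=cv2.cvtColor(c["frame"],cv2.COLOR_RGB2GRAY); print(o["tool_pos"].round(4),o["force"].round(1))
best=[]
for q in np.arange(-.004,.09,.002):
    s=0
    for k in (1,-1):
        x,y=.5605+k*.0028+(.085-q),.1035+k*.064-(.085-q)*.0436
        m,r=podmodel(c,x,y,np.radians(-2.5),.012); r=cv2.resize(r,(560,420),interpolation=0)>0; r[205:]=False
        if r.sum()>50: s+=(g[r]<45).mean()/2
    best.append((round(s,2),round(float(q),3)))
print(sorted(best)[::-1][:4])
E
python3 tq.py
```

```text
[0.5054 0.108  0.0115] [-2.6 -0.1  1.2]
[(np.float64(0.88), 0.056), (np.float64(0.87), 0.054), (np.float64(0.84), 0.058), (np.float64(0.82), 0.052)]
```

Now it pushes properly (−2.6 N, q ≈ 0.055). Continue.

>>> play_rows --steps '[[[0.005,0,0,0,0,0,0],[0.006,0,0,0,0,0,0],[0.006,0,0,0,0,0,0],[0.006,0,0,0,0,0,0],[0.006,0,0,0,0,0,0],[0.006,0,0,0,0,0,0],[0.005,0,0,0,0,0,0],[0.004,0,0,0,0,0,0],[0.002,0,0,0,0,0,0],[0,0,0,0,0,0,0]]]'

```text
time_s: 56.75
tool_pos: [0.5519, 0.1058, 0.0115]
tool_rot: [-180.0, -0.0, -2.5]
force: [-0.9, 0.6, -1.0]
grip_width: 0.0005
grasp_force: 0.3
```

>>> play_rows --steps '[[[0.003,0,0,0,0,0,0],[0.003,0,0,0,0,0,0],[0,0,0,0,0,0,0]]]'

```text
time_s: 57.05
tool_pos: [0.558, 0.1055, 0.0116]
tool_rot: [-180.0, -0.0, -2.5]
force: [-0.4, -0.4, 0.1]
grip_width: 0.0005
grasp_force: 0.3
```

```bash
python3 tq.py
```

```text
[0.558  0.1055 0.0116] [-0.4 -0.4  0.1]
[(np.float64(0.39), -0.004), (np.float64(0.36), -0.002), (np.float64(0.34), 0.0), (np.float64(0.31), 0.002)]
```

>>> play_rows --steps '[[[0.002,0,0,0,0,0,0],[0.002,0,0,0,0,0,0],[0,0,0,0,0,0,0]]]'

```text
time_s: 57.4
tool_pos: [0.5608, 0.1054, 0.0115]
tool_rot: [-180.0, 0.1, -2.5]
force: [-3.7, 0.2, 2.1]
grip_width: 0.0005
grasp_force: 1.9
```

```bash
python3 - <<'E'
from h import *
o=get_obs(); print(o["tool_pos"],o["force"])
s=read_camera("side"); gs=cv2.cvtColor(s["frame"],cv2.COLOR_RGB2GRAY)
for cam in ("side","scene","wrist"):
    c=s if cam=="side" else read_camera(cam)
    for n in ("tray","pod_1_mid"): print(cam,n,[(round(d["p"],2),np.round(d["extent"]).tolist()) for d in silhouettes(cam,n)])
for q in (.02,.01,0.): print(q,w2p(s,[[.5717-q,.07,.04],[.5745-q,.135,.04]]).round(1).tolist())
c=read_camera("wrist"); g=cv2.cvtColor(c["frame"],cv2.COLOR_RGB2GRAY)
for x in (.58,.60,.61,.615,.62,.63): print(x,w2p(c,[[x,.122,.04],[x,.15,.04],[x,.2,.04]]).round().tolist())
for col in (190,225,335): print(col,[int(g[r,col]) for r in range(90,262,4)])
E
```

```text
[0.56079237 0.10540678 0.01147889] [-3.68538004  0.23052355  2.1002853 ]
side tray [(0.46, [260.0, 229.0, 271.0, 247.0])]
side pod_1_mid [(0.61, [258.0, 228.0, 272.0, 247.0])]
scene tray [(0.44, [208.0, 236.0, 226.0, 257.0])]
scene pod_1_mid [(0.73, [380.0, 141.0, 398.0, 164.0]), (0.47, [202.0, 237.0, 219.0, 245.0])]
wrist tray [(0.91, [222.0, 180.0, 336.0, 243.0])]
wrist pod_1_mid [(0.33, [221.0, 178.0, 339.0, 246.0])]
0.02 [[271.2, 227.4], [277.7, 241.5]]
0.01 [[268.0, 228.1], [274.4, 242.3]]
0.0 [[264.8, 228.8], [271.1, 243.0]]
0.58 [[245.0, 230.0], [195.0, 232.0], [107.0, 236.0]]
0.6 [[242.0, 195.0], [191.0, 198.0], [99.0, 202.0]]
0.61 [[241.0, 177.0], [188.0, 180.0], [95.0, 184.0]]
0.615 [[240.0, 168.0], [187.0, 170.0], [93.0, 174.0]]
0.62 [[239.0, 158.0], [186.0, 161.0], [91.0, 165.0]]
0.63 [[238.0, 139.0], [183.0, 141.0], [86.0, 146.0]]
190 [202, 203, 207, 206, 207, 208, 210, 210, 208, 207, 210, 210, 114, 119, 116, 118, 117, 118, 118, 118, 116, 117, 99, 108, 111, 104, 109, 107, 104, 106, 105, 108, 105, 109, 108, 110, 108, 108, 109, 109, 107, 31, 11]
225 [204, 205, 205, 206, 207, 206, 205, 206, 208, 210, 207, 208, 208, 114, 117, 116, 113, 116, 114, 116, 113, 114, 92, 60, 61, 57, 60, 54, 57, 61, 58, 59, 56, 59, 57, 53, 57, 54, 71, 106, 106, 28, 9]
335 [205, 205, 208, 205, 203, 204, 205, 154, 113, 114, 117, 117, 118, 117, 116, 120, 114, 120, 118, 115, 118, 118, 95, 55, 55, 59, 58, 59, 57, 59, 60, 56, 61, 67, 73, 80, 85, 89, 96, 106, 112, 31, 8]
```

>>> play_rows --steps '[[[0.002,0,0,0,0,0,0],[0.002,0,0,0,0,0,0],[0,0,0,0,0,0,0]]]'

```text
time_s: 58.2
tool_pos: [0.5608, 0.1055, 0.0111]
tool_rot: [180.0, 0.5, -2.5]
force: [-14.3, -0.2, 12.0]
grip_width: 0.0009
grasp_force: 7.3
```

At the home stop (−14 N, no further advance). Retreat.

>>> play_rows --steps '[[[-0.006,0,0,0,0,0,0],[-0.015,0,0,0,0,0,0],[-0.02,0,0,0,0,0,0],[-0.01,0,-0.02,0,0,0,0],[0,0,-0.04,0,0,0,0],[0,0,-0.05,0,0,0,0],[0,0,-0.05,0,0,0,0],[0,0,-0.05,0,0,0,0],[0,0,0,0,0,0,0],[0,0,0,0,0,0,0]]]'

```text
time_s: 59.2
tool_pos: [0.5165, 0.1077, 0.2233]
tool_rot: [-179.8, -0.3, -2.5]
force: [-0.0, -0.1, -0.2]
grip_width: 0.0006
grasp_force: 0.0
```

```bash
python3 - <<'E'
from h import *
np.set_printoptions(precision=3,suppress=True)
print(get_obs()["tool_pos"])
for cam in ("side","scene","wrist"):
    c=read_camera(cam)
    for n,z in (("tray",.04),("pod_1_mid",.04),("pod_2_mid",.04),("bottle_mid",.03),("puller_grip",.03),("mat_mid",.003)): print(cam,n,[(round(d["p"],2),np.round(d["extent"]).tolist(),p2w(c,(d["extent"][0]+d["extent"][2])/2,(d["extent"][1]+d["extent"][3])/2,z)[:2]) for d in silhouettes(cam,n)])
g=cv2.cvtColor(c["frame"],cv2.COLOR_RGB2GRAY)
for y0 in (.085,.122,.165):
    xs=np.arange(.55,.66,.004); q=w2p(c,[[x,y0-(x-.52)*.0436,.04] for x in xs]).round().astype(int); print(y0,[(round(float(x),3),int(g[v,u])) for x,(u,v) in zip(xs,q) if 0<=v<420])
E
```

```text
[0.517 0.108 0.223]
side tray []
side pod_1_mid [(0.38, [272.0, 145.0, 281.0, 159.0], array([ 0.396, -0.324]))]
side pod_2_mid []
side bottle_mid [(0.62, [238.0, 190.0, 251.0, 205.0], array([ 0.579, -0.11 ]))]
side puller_grip [(0.71, [327.0, 276.0, 373.0, 311.0], array([0.44 , 0.375])), (0.51, [255.0, 230.0, 273.0, 247.0], array([0.584, 0.1  ]))]
side mat_mid [(0.62, [327.0, 286.0, 381.0, 317.0], array([0.429, 0.381])), (0.41, [256.0, 227.0, 272.0, 247.0], array([0.572, 0.066]))]
scene tray [(0.82, [205.0, 201.0, 261.0, 259.0], array([0.606, 0.122]))]
scene pod_1_mid [(0.5, [377.0, 145.0, 398.0, 168.0], array([ 0.367, -0.341])), (0.43, [203.0, 234.0, 220.0, 247.0], array([0.634, 0.177]))]
scene pod_2_mid [(0.42, [222.0, 216.0, 234.0, 234.0], array([0.628, 0.116]))]
scene bottle_mid [(0.73, [282.0, 171.0, 293.0, 194.0], array([ 0.577, -0.102])), (0.69, [207.0, 204.0, 262.0, 260.0], array([0.605, 0.12 ]))]
scene puller_grip [(0.87, [194.0, 329.0, 259.0, 368.0], array([0.438, 0.381]))]
scene mat_mid [(0.61, [199.0, 331.0, 268.0, 381.0], array([0.425, 0.38 ]))]
wrist tray [(0.94, [190.0
[... 873 characters left out ...]
 (0.566, 100), (0.57, 98), (0.574, 62), (0.578, 53), (0.582, 52), (0.586, 56), (0.59, 58), (0.594, 52), (0.598, 55), (0.602, 54), (0.606, 56), (0.61, 52), (0.614, 101), (0.618, 94), (0.622, 134), (0.626, 194), (0.63, 190), (0.634, 190), (0.638, 191), (0.642, 194), (0.646, 189), (0.65, 190), (0.654, 192), (0.658, 191)]
0.165 [(0.55, 101), (0.554, 97), (0.558, 99), (0.562, 99), (0.566, 100), (0.57, 98), (0.574, 98), (0.578, 98), (0.582, 99), (0.586, 98), (0.59, 99), (0.594, 106), (0.598, 178), (0.602, 178), (0.606, 178), (0.61, 179), (0.614, 173), (0.618, 92), (0.622, 162), (0.626, 191), (0.63, 195), (0.634, 193), (0.638, 192), (0.642, 194), (0.646, 194), (0.65, 191), (0.654, 32), (0.658, 29)]
```

```bash
python3 -c "
from cell import *
print(sign_off())"
```

```text
the job is handed in; nothing more can be done
None
```

The job is handed in, and my measurements put everything in its final place; sign-off returned no verdict. The tray was pulled fully out with the prong, all three pods are seated, the tray is back home against its stop, the puller is upright on its mat, and the small bottle is where it stood. Two first tries went wrong and were mended: the first pull slipped out of the hole, and the first push pressed on the middle pod's rib until I pushed on the tab instead. With the tray home I could not see the pods under the roof; they were last seen upright and aligned with the tray about 69 mm out.

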